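# Clamp up a dollhouse chimney stack

## Task

Glue-up of a dollhouse chimney: swing the fixture's clamp lever fully open, stack the chimney squarely in the fixture's pocket - the thick grey plinth at the bottom, then every brick course on the desk, then the white cap on top - and swing the lever shut so that it rests on the cap. Then, and not before, turn the orange-winged lock collar of the lever's hinge clockwise to its red locked mark, and leave the other things on the desk where they are.

Things in the scene. Friction and masses are not known exactly. Their poses are not given: they have to be found in the camera images.
- fixture: Clamping fixture, fixed: blue base plate 16 mm thick, from x -50 to 105 and y -125 to 55 mm of its origin. Origin on the desk right below the pocket's centre, z up; +x points from pocket to lever hinge. Two dark hinge cheeks stand at x 55 to 85, y -18 to 18 mm, 96 mm high; the collar's pillar at x 70, y -85 mm.
- pocket (a point): Centre of the pocket floor (top of the base plate, 16 mm above the desk), axes as the fixture. Pocket 45 x 45 mm: aluminium fences 13 mm high, 8 thick, 46 long on its -x and +x sides, but only low lips, 4 mm high and 6 thick, on its -y and +y sides: fingers closing along the fixture's y have room there. Only the plinth sits between the fences; the rest stands above them.
- lever (a joint): Clamp lever angle, rad: 0 = level over the empty pocket (its start); grows as the free end is lifted up and over towards the fixture's +x; 2.1 = open stop. 200 g arm, 12 mm wide, 10 high, swings freely: past 1.6 it falls open, below it falls shut. A nub 70 mm from the hinge, 20 mm below the arm's centre line, presses on the cap: 0.05, 0.2 or 0.4 on 2, 3 or 4 courses. The collar never blocks it.
- lever_hinge (a point): Point on the lever's hinge axis, in the fixture's frame at (70, 0, 85) mm; the axis is the fixture's y.
- lever_grip (a point): Point on the red handle bar to grip: the bar is round, 11 mm across, lies along the fixture's y and sticks out 60 mm from the arm to +y at 125 mm from the hinge; this point is 40 mm out from the arm's middle. Turns with the lever.
- collar (a joint): Lock collar angle about its upright axis, rad: starts at 0 to 0.35 (unlocked), grows clockwise seen from above; 1.571 = its stop, at the red mark. At 0 its wings lie along the fixture's x, white pointer to -x; at the mark they lie along y, pointer to +y (the lever). Stays where left; 0.05 N m to turn.
- collar_grip (a point): Middle of the collar's orange wing bar, on the axis; 113 mm above the desk, x along the bar (it turns with the collar). The bar is 56 mm long, 10 mm thick, 20 mm high (103 to 123 mm above the desk), on a brass ring 36 mm across over a white dial 76 mm across whose top is 95 mm above the desk.
- plinth: Chimney plinth, grey, 42 x 42 mm square, 16 mm thick, about 45 g, origin at its centre, z through the thickness, x and y square to the sides; the same both ways up; starts flat on the desk
- course1: Brick course, terracotta with pale joints, one of two to four alike (absent ones are not on the desk), 42 x 42 mm square, 12 mm thick, about 35 g, origin at its centre, z through the thickness, x and y square to the sides; the same both ways up; starts flat on the desk
- course2: Brick course, terracotta with pale joints, one of two to four alike (absent ones are not on the desk), 42 x 42 mm square, 12 mm thick, about 35 g, origin at its centre, z through the thickness, x and y square to the sides; the same both ways up; starts flat on the desk
- course3: Brick course, terracotta with pale joints, one of two to four alike (absent ones are not on the desk), 42 x 42 mm square, 12 mm thick, about 35 g, origin at its centre, z through the thickness, x and y square to the sides; the same both ways up; starts flat on the desk
- course4: Brick course, terracotta with pale joints, one of two to four alike (absent ones are not on the desk), 42 x 42 mm square, 12 mm thick, about 35 g, origin at its centre, z through the thickness, x and y square to the sides; the same both ways up; starts flat on the desk
- cap: Chimney cap, white with grey trim lines, 42 x 42 mm square, 12 mm thick, about 35 g, origin at its centre, z through the thickness, x and y square to the sides; the same both ways up; starts flat on the desk
- vanity: Bystander: pink dollhouse vanity with mirror, 45 x 85 x 112 mm, origin under its centre.
- tray: Bystander: pewter tray miniature, 50 x 75 x 9 mm.
- lampshade: Bystander: amber glass lampshade, 68 mm across, 56 mm high.
- spokeshave: Bystander: steel spokeshave, 250 mm long in y, 30 mm high.
- glue: Bystander: yellow glue bottle, 38 mm across, 95 mm high.
- paintpot: Bystander: green paint pot, 38 mm across, 40 mm high.
- brush: Bystander: brush, 160 mm long, lying.
Not all that is in view belongs to the job. What is shaped like the plinth but green or purple is not meant. What is shaped like the course3 but green is not meant.

How it is judged (in metres and radians):
On the way, in this order (a step that is already met when the one before it is completed fails the run):
1. the clamp lever is swung open (past 1.7 rad) (value of joint lever above 1.7 rad), for 0.2 s.
2. plinth, all courses present and cap stand squarely stacked in the pocket, the lever still open (horizontal distance between each of plinth, course1, course2, course3, course4, cap and pocket below 0.006 m and angle between the z axis of each of plinth, course1, course2, course3, course4, cap and the z axis of fixture, either way round below 0.08 rad and (angle between the x axis of plinth and the x axis of fixture, either way round below 0.14 rad or angle between the x axis of plinth and the y axis of fixture, either way round below 0.14 rad) and (angle between the x axis of course1 and the x axis of fixture, either way round below 0.14 rad or angle between the x axis of course1 and the y axis of fixture, either way round below 0.14 rad) and (angle between the x axis of course2 and the x axis of fixture, either way round below 0.14 rad or angle between the x axis of course2 and the y axis of fixture, either way round below 0.14 rad) and (angle between the x axis of course3 and the x axis of fixture, either way round below 0.14 rad or angle between the x axis of course3 and the y axis of fixture, either way round below 0.14 rad) and (angle between the x axis of course4 and the x axis of fixture, either way round below 0.14 rad or angle between the x axis of course4 and the y axis of fixture, either way round below 0.14 rad) and (angle between the x axis of cap and the x axis of fixture, either way round below 0.14 rad or angle between the x axis of cap and the y axis of fixture, either way round below 0.14 rad) and z of plinth in the frame of pocket below 0.011 m and z of each of course1, course2, course3, course4, cap in the frame of pocket above 0.018 m and value of joint lever above 1.2 rad), for 0.3 s.
3. the lever is shut and presses on the cap (contact force between fixture and cap above 0.3 N and value of joint lever below 0.6 rad), for 0.3 s.
4. the lock collar is turned to its mark (past 1.42 rad) (value of joint collar above 1.42 rad), for 0.2 s.
At the end, for the whole second after the job is handed in: Plinth on the pocket floor, every course present above it and the cap on top, each within 6 mm of the pocket's axis, flat within 0.08 rad and square within 0.14 rad; the lever rests on the cap with at least 0.3 N; the collar is within 0.15 rad of its locked mark; all at rest (all of step 3 and horizontal distance between each of plinth, course1, course2, course3, course4, cap and pocket below 0.006 m and angle between the z axis of each of plinth, course1, course2, course3, course4, cap and the z axis of fixture, either way round below 0.08 rad and (angle between the x axis of plinth and the x axis of fixture, either way round below 0.14 rad or angle between the x axis of plinth and the y axis of fixture, either way round below 0.14 rad) and (angle between the x axis of course1 and the x axis of fixture, either way round below 0.14 rad or angle between the x axis of course1 and the y axis of fixture, either way round below 0.14 rad) and (angle between the x axis of course2 and the x axis of fixture, either way round below 0.14 rad or angle between the x axis of course2 and the y axis of fixture, either way round below 0.14 rad) and (angle between the x axis of course3 and the x axis of fixture, either way round below 0.14 rad or angle between the x axis of course3 and the y axis of fixture, either way round below 0.14 rad) and (angle between the x axis of course4 and the x axis of fixture, either way round below 0.14 rad or angle between the x axis of course4 and the y axis of fixture, either way round below 0.14 rad) and (angle between the x axis of cap and the x axis of fixture, either way round below 0.14 rad or angle between the x axis of cap and the y axis of fixture, either way round below 0.14 rad) and z of plinth in the frame of pocket below 0.011 m and z of each of course1, course2, course3, course4, cap in the frame of pocket above 0.018 m and linear speed of each of plinth, cap below 0.02 m/s and value of joint collar above 1.42 rad); the robot touches nothing.
It fails at once if a bystander is pushed more than 4 cm (distance of any of vanity, tray, lampshade, spokeshave, glue, paintpot, brush from where it was at the start of the episode above 0.04 m).
Of course1, course2, course3, course4 only 2 to 4 are there at a start; the rules pass over those that are not, and their reading is None.
At some moment in a run one of course1, course2, course3, course4, cap may be knocked a few centimetres aside while the robot is not near it.
Once in a run the grip may slacken for a moment while it holds something.
It also fails if it takes over 210 s, if anything falls off the work surface, if the arm or the gripper's body presses on something with over 40 N, if the wrist force passes 120 N, or if a joint passes its speed limit or range.

## Robot

A 6-joint arm with a two-finger parallel gripper is mounted at the origin on the work surface. World frame = base frame: x ahead of the robot, y to its left, z up, the work surface at z = 0. Lengths are in mm, angles in rad, forces in N, time in s.
With the tool pointing down it reaches from about 350 to 875 mm from the base axis. Payload 4.2 kg.
Tool frame: the origin (TCP) lies on the mounting face of the last link; the fingertips stand 173 mm ahead of it and the grasp point (between the pads) lies 155 mm ahead of it; z points along the fingers, y is the line along which they close (so a half turn about z gives the same grasp; the last joint's range is limited). The gripper opens to 85 mm and grips with 20 to 120 N. Pads are 22 mm wide; open, the fingers measure 114 mm over their backs; the gripper's body (76 mm by 85 mm) begins 54 mm behind the grasp point. The pads swing forward as they close: fully open they stand 13 mm farther back than shut.
Start: joints at [-0.953, 0.385, 0.008, 0, -1.194, -0.259], TCP at [219.484, -585.172, 404.712] pointing down, gripper open.
Joint ranges: [-3.14, 3.14], [-1.21, 2.06], [-1.07, 1.41], [-3.16, 2.05], [-2.99, -0.16], [-3.1, 3.1]. Speed limits (rad/s): [2.79, 2.79, 3.14, 3.14, 3.14, 3.14].

## Interface

Orientations are given as a unit quaternion [x, y, z, w].
In Python, from bench import arm gives the robot as it stands. The module is installed in compiled form; this text tells all that it offers.
- The arm moves only by the tool move_arm, never from a script. Its arguments are lists of equal length, an entry for each row: "fingers": the finger opening in mm, from 0 to 85.4; "travel": the shift along the tool's x, y, z in mm, a list of three; "dr": the turn, a rotation vector about the tool's x, y, z in rad, a list of three. A call has 1 to 10 rows; each row is the pose to reach, as a shift and turn from the pose commanded when the call began, along the tool's axes at that moment; what a row does not reach only later rows make up. A row lasts 1/10 s, in which the tool goes at most 50 mm and 8.59 degrees, less where a joint would pass 70% of its speed; a pose out of reach is approached as far as the arm can. A call with a gripper value outside its range is refused whole. The fingers move at their own pace and stop on an object; the grip force is fixed at half the most. Time passes only in rows, so rows that repeat a pose let the fingers close. It gives the time, the measured TCP pose, the force, the opening and the grip force at its end, in the units of the state.
- arm.read_state(): the state, without advancing time (a new reading comes with each control period).
- arm.get_image(name): name is "scene" or "side" or "wrist"; returns the picture (400x640x3 uint8, red, green, blue); there is no depth.
- arm.camera_model(name): a dict with "intrinsics" (3x3 intrinsics, pixels), "pose" (4x4, takes a point from camera to world coordinates). Camera axes: x right, y up, looking along -z (the intrinsics and any distortion apply to the point x, -y, -z); pixel columns grow to the right and rows downward; lengths in mm; the calibration is good to about 2 mm. The wrist camera is an equidistant fisheye: a pixel r from the principal point sees the ray r / f radians off the axis. A picture is of the moment at which its call begins: read the wrist's pose just before it. camera_model takes no time and is no camera call; for the wrist camera it gives the pose at the moment of the call.
- arm.job_done(): hands the job in; it is judged then, once.
The state is a dict: "clock": time; "joints": joint angles; "joint_vel": joint speeds; "joint_efforts": joint torques, N m; "position": TCP position; "ee_rot": TCP orientation; "contact_force": force on the tool from outside, world axes, zero at the start; "wrist_torque": the same for the moment, N m; "gripper_width": finger opening in mm; "grasp_force": force on a finger pad.
Only numpy, scipy, OpenCV 4.12 (cv2) and the standard library are available. Lean on these libraries where they do the work, as an engineer would, in place of code of your own. Each camera call takes 0.05 s, during which the arm holds its last target. There are 200 camera calls.

## Working session

There is one attempt and no reset: what is moved stays moved. The work goes in short steps, Python scripts to look and compute and a tool call to move; the robot and the scene stay as the last step left them, time stands still between calls to the robot, and variables do not carry over. Pictures are saved under pics/ and viewed, at most 14 in all, crops included, and the job is handed in when it is done.

Besides the shell and the picture viewer there is one more tool, called after ">>>" as name(argument=value, ...) on one line, values as JSON. move_arm: Moves the arm, as the interface text tells. Its arguments: {"type":"object","properties":{"fingers":{"type":"array","items":{"type":"number"}},"travel":{"type":"array","items":{"type":"array","items":{"type":"number"}}},"dr":{"type":"array","items":{"type":"array","items":{"type":"number"}}}},"required":["fingers","travel","dr"]}

```bash
mkdir -p pics; python3 - <<'E'
from bench import arm
import cv2,numpy as np
s=arm.read_state();print(s)
for n in("scene","side","wrist"):
    m=arm.camera_model(n);print(n,np.round(m["intrinsics"],2).tolist(),np.round(m["pose"],4).tolist(),[k for k in m])
    cv2.imwrite(f"pics/{n}0.png",arm.get_image(n)[:,:,::-1])
E
```

```text
{'clock': 0.0, 'joints': array([-9.53391704e-01,  3.85538597e-01,  6.58866319e-03, -5.13233831e-04,
       -1.19397642e+00, -2.58589342e-01]), 'joint_vel': array([ 1.37520038e-04, -3.04586536e-05,  1.38416190e-04, -7.68950856e-04,
       -8.69874719e-04, -1.62547757e-03]), 'joint_efforts': array([ 3.38466734e-04, -3.92292130e+01,  1.88398433e+01,  4.18592915e+00,
       -4.55364003e-03, -1.63110858e-06]), 'position': array([ 219.42697877, -584.98122158,  403.615348  ]), 'ee_rot': array([-1.78353485e-01,  9.83965875e-01,  1.06563640e-03, -2.35702249e-04]), 'contact_force': array([ 0.62347691, -0.0568646 , -0.75026259]), 'wrist_torque': array([ 0.04471042, -0.06221938, -0.06258579]), 'grasp_force': 0.0, 'gripper_width': 85.85799913787095}
scene [[383.54, 0.0, 324.47], [0.0, 383.54, 202.12], [0.0, 0.0, 1.0]] [[0.6438, -0.6295, 0.435, 1012.8205], [0.7651, 0.5352, -0.3579, -370.6174], [-0.0075, 0.5633, 0.8262, 1044.9753], [0.0, 0.0, 0.0, 1.0]] ['intrinsics', 'pose']
side [[406.91, 0.0, 314.47], [0.0, 406.91, 197.22], [0.0, 0.0, 1.0]] [[-0.9904, 0.0831, -0.1104, 376.7215], [-0.1371, -0.4937, 0.8588, 1070.5544], [0.0169, 0.8657, 0.5003, 693.7098], [0.0, 0.0, 0.0, 1.0]] ['intrinsics', 'pose']
wrist [[309.71, 0.0, 317.6], [0.0, 309.71, 205.1], [0.0, 0.0, 1.0]] [[-0.3515, -0.8948, -0.2754, 147.9681], [0.9362, -0.3351, -0.106, -610.7932], [0.0025, -0.2951, 0.9555, 372.3152], [0.0, 0.0, 0.0, 1.0]] ['intrinsics', 'pose']
```

View pics/scene0.png

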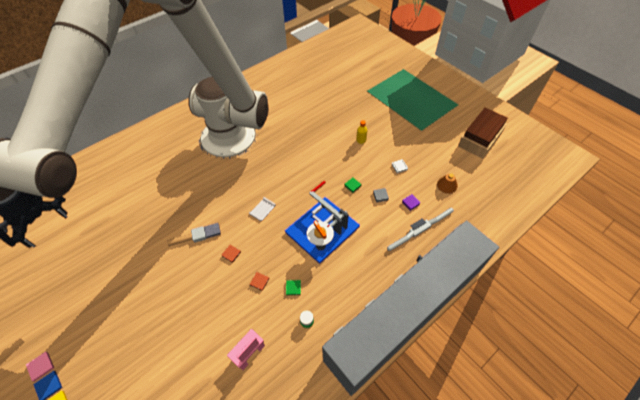

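View pics/side0.png

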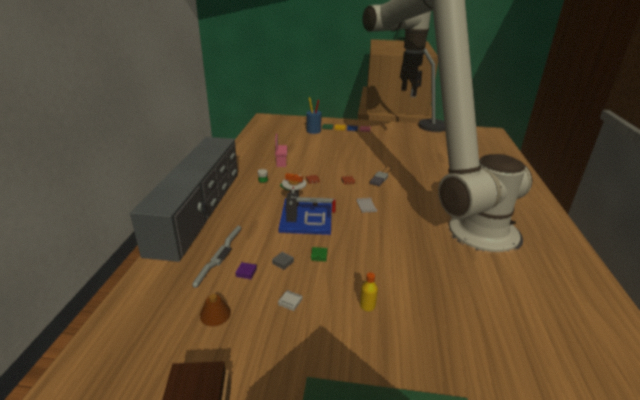

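Scene picture: courses are at (231,254) and (259,282). Plinth candidates are grey (381,195), purple (411,202) and green (353,185); (293,287) is another green piece. White pieces are the cap (400,166) and the tray (262,209). The fixture is at (322,228). I'll check these in a close crop.

```bash
python3 - <<'E'
import cv2
a=cv2.imread("pics/scene0.png")
cv2.imwrite("pics/c1.png",cv2.resize(a[150:300,215:425],None,fx=3.8,fy=3.8,interpolation=cv2.INTER_CUBIC))
b=cv2.imread("pics/side0.png")
cv2.imwrite("pics/c2.png",cv2.resize(b[165:315,220:400],None,fx=4,fy=4,interpolation=cv2.INTER_CUBIC))
E
```

```text
(no output)
```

View pics/c1.png

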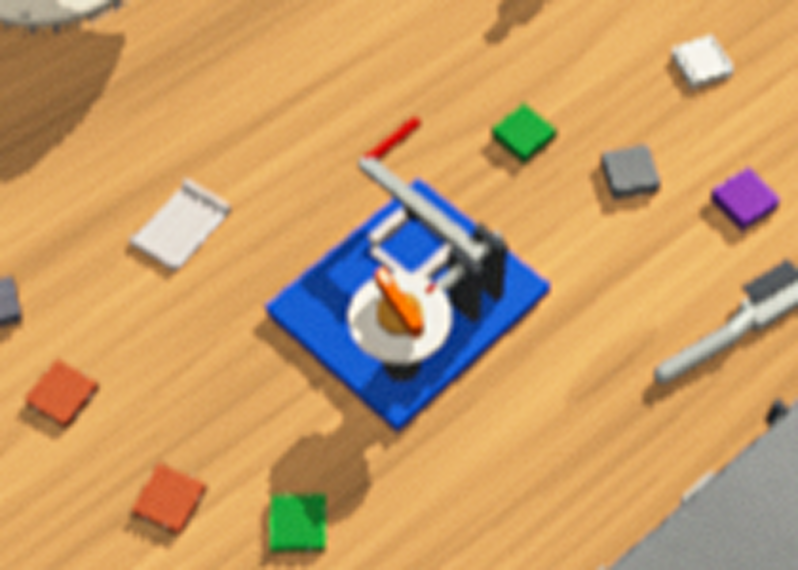

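View pics/c2.png

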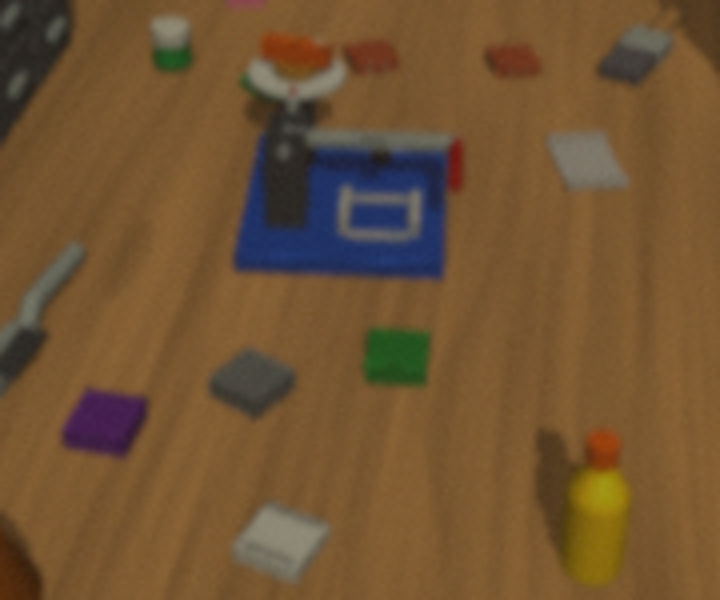

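The crops confirm two terracotta courses, the grey plinth at crop-1 (630,170) and the cap at (702,60), and the lever shut over the pocket. I'll fit coarse poses next.

```bash
cat > h.py <<'E'
import numpy as np, cv2, json
from bench import arm
from scipy.optimize import least_squares
from scipy.spatial.transform import Rotation as R
def cam(n):
    m=arm.camera_model(n); return n,np.array(m["intrinsics"]),np.array(m["pose"])
def ray(c,uv):
    n,K,P=c; uv=np.atleast_2d(uv).astype(float)
    x=(uv[:,0]-K[0,2])/K[0,0]; y=(uv[:,1]-K[1,2])/K[1,1]
    if n=="wrist":
        r=np.hypot(x,y)+1e-12; d=np.c_[np.sin(r)*x/r,-np.sin(r)*y/r,-np.cos(r)]
    else: d=np.c_[x,-y,-np.ones_like(x)]
    return P[:3,3],d@P[:3,:3].T
def onz(c,uv,z):
    o,d=ray(c,uv); return o+d*((z-o[2])/d[:,2])[:,None]
def proj(c,X):
    n,K,P=c; q=(np.atleast_2d(X)-P[:3,3])@P[:3,:3]; q=q*[1,-1,-1]
    if n=="wrist":
        r=np.hypot(q[:,0],q[:,1]); th=np.arctan2(r,q[:,2]); a=q[:,:2]/r[:,None]*th[:,None]
    else: a=q[:,:2]/q[:,2:]
    return a*[K[0,0],K[1,1]]+[K[0,2],K[1,2]]
def fitsq(c,uv,pts,z,x0):
    "pose (x,y,yaw) of planar model pts (n,3 with z) from pixels"
    def m(p): 
        A=np.array(pts,float); co,si=np.cos(p[2]),np.sin(p[2])
        return np.c_[A[:,0]*co-A[:,1]*si+p[0],A[:,0]*si+A[:,1]*co+p[1],A[:,2] if A.shape[1]>2 else np.full(len(A),z)]
    best=None
    for y in np.arange(0,6.28,.5):
        r=least_squares(lambda p:(proj(c,m(p))-uv).ravel(),[*x0,y])
        if best is None or r.cost<best.cost: best=r
    best.x[2]=(best.x[2]+np.pi)%(2*np.pi)-np.pi
    return best.x,np.sqrt(2*best.cost/len(uv))
E
python3 - <<'E'
from h import *
s=cam("scene"); d=cam("side")
f1=lambda L:np.array(L)/3.8+[215,150]
f2=lambda L:np.array(L)/4+[220,165]
F=[(-50,-125,16),(-50,55,16),(105,55,16),(105,-125,16)]
x0=onz(s,[[322,228]],16)[0,:2]
print("fix scene",fitsq(s,f1([(268,308),(417,182),(549,287),(398,420)]),F,16,x0))
print("fix side",fitsq(d,f2([(442,268),(238,265)]),F[1:3],16,x0))
print("collar",onz(s,f1([[400,302]]),113),onz(d,f2([[297,50]]),113))
for n,a,b,z in(("plinth",(630,170),(253,378),16),("cap",(702,58),(281,535),12),("cA",(62,389),(514,58),12),("cB",(170,495),(372,54),12),("gr1",(524,130),(397,350),12),("gr2",(298,520),None,12),("purple",(746,196),(105,418),14),("tray",(180,222),(588,158),5)):
    print(n,onz(s,f1([a]),z)[0].round(),onz(d,f2([b]),z)[0].round() if b else'')
E
```

```text
fix scene (array([5.10022317e+02, 4.08991922e+01, 9.46716589e-02]), np.float64(1.567124756664277))
fix side (array([5.06155614e+02, 5.07435012e+01, 1.34084372e-01]), np.float64(1.2002629278329253))
collar [[585.57642556 -35.66944423 113.        ]] [[583.64445998 -37.071799   113.        ]]
plinth [569. 235.  16.] [562. 245.  16.]
cap [520. 376.  12.] [518. 379.  12.]
cA [ 428. -253.   12.] [ 423. -247.   12.]
cB [ 556. -239.   12.] [ 551. -233.   12.]
gr1 [475. 197.  12.] [473. 195.  12.]
gr2 [ 634. -177.   12.] 
purple [651. 292.  14.] [647. 297.  14.]
tray [354. -90.   5.] [351. -93.   5.]
```

```bash
cat >> h.py <<'E'
def plan(xyz,yaw=None,s=None):
    "travel, dr to bring TCP to xyz, tool down, tool y at world angle yaw(deg)"
    s=s or arm.read_state(); p=np.array(s["position"]); r=R.from_quat(s["ee_rot"])
    a=np.radians(yaw); y=np.array([np.cos(a),np.sin(a),0]); z=np.array([0,0,-1.]); x=np.cross(y,z)
    T=R.from_matrix(np.c_[x,y,z])
    print("travel",r.inv().apply(np.array(xyz)-p).round(1).tolist(),"dr",(r.inv()*T).as_rotvec().round(3).tolist())
E
python3 -c "
from h import *
plan([452,77,380],186)"
```

```text
travel [-450.2, 538.2, 24.7] dr [0.001, 0.001, -1.317]
```

>>> move_arm(fingers=[85, 85, 85, 85, 85, 85, 85, 85, 85, 85], travel=[[-30, 36, 2], [-60, 72, 4], [-90, 108, 6], [-120, 144, 8], [-150, 180, 10], [-180, 216, 12], [-210, 252, 14], [-240, 288, 16], [-270, 324, 18], [-300, 360, 20]], dr=[[0, 0, -0.09], [0, 0, -0.18], [0, 0, -0.27], [0, 0, -0.36], [0, 0, -0.45], [0, 0, -0.54], [0, 0, -0.63], [0, 0, -0.72], [0, 0, -0.81], [0, 0, -0.9]])

```text
clock: 1.15
position: [373.9, -140.9, 384.8]
ee_rot: [-0.59, 0.807, -0.0, 0.0]
contact_force: [0.5, -0.3, 0.3]
gripper_width: 85.3
grasp_force: 0.0
```

```bash
python3 -c "
from h import *
plan([452,77,380],186)"
```

```text
travel [-231.3, -8.3, 4.9] dr [-0.001, 0.0, -0.413]
```

>>> move_arm(fingers=[85, 85, 85, 85, 85, 85, 85], travel=[[-40, -1, 1], [-80, -2, 2], [-120, -4, 3], [-160, -6, 4], [-200, -7, 5], [-231, -8, 5], [-231, -8, 5]], dr=[[0, 0, -0.08], [0, 0, -0.16], [0, 0, -0.24], [0, 0, -0.32], [0, 0, -0.413], [0, 0, -0.413], [0, 0, -0.413]])

```text
clock: 1.85
position: [453.7, 77.5, 379.4]
ee_rot: [0.743, -0.669, 0.0, -0.0]
contact_force: [-0.1, -0.1, 0.6]
gripper_width: 84.9
grasp_force: 0.0
```

```bash
cat >> h.py <<'E'
def snap(fn,n="wrist",crop=None,k=1):
    c=cam(n); im=arm.get_image(n)
    a=im[:,:,::-1]
    if crop: x0,y0,x1,y1=crop; a=a[y0:y1,x0:x1]
    cv2.imwrite(fn,cv2.resize(a,None,fx=k,fy=k,interpolation=cv2.INTER_CUBIC))
    json.dump([c[0],c[1].tolist(),c[2].tolist()],open(fn+".json","w"))
def load(fn):
    c=json.load(open(fn+".json")); return c[0],np.array(c[1]),np.array(c[2])
E
python3 -c "
from h import *
snap('pics/w1.png',k=1.25)"
```

```text
(no output)
```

View pics/w1.png

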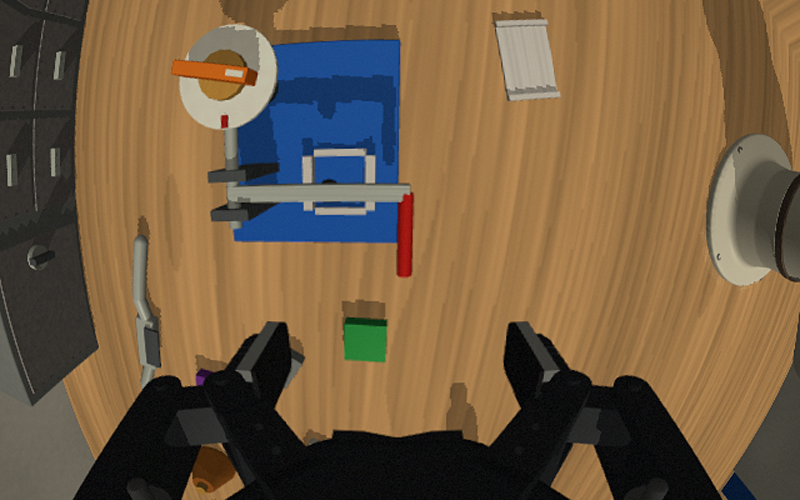

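The wrist view shows the plate corners at (399,40), (400,242) and (235,241), the pocket fences at 303-375 x 154-212, the bar running (404,195)-(404,275), and the collar centre at about (225,75).

```bash
python3 - <<'E'
from h import *
c=load("pics/w1.png")
A=[(-50,-125,16),(-50,55,16),(105,55,16),(-30.5,-23,29),(-30.5,23,29),(30.5,-23,29),(30.5,23,29)]
U=np.array([(399,40),(400,242),(235,241),(375,154),(375,212),(303,155),(303,212)])/1.25
x,e=fitsq(c,U,A,0,[509,43]);print(x,e)
x3,e=fitsq(c,U[:3],A[:3],0,[509,43]);print(x3,e)
def W(p,x=x): co,si=np.cos(x[2]),np.sin(x[2]); return np.array([x[0]+co*p[0]-si*p[1],x[1]+si*p[0]+co*p[1],p[2]])
print("res",(proj(c,np.array([W(a) for a in A]))-U).round(1).tolist())
print("grip",W((-55,40,85)),"tip px",proj(c,[W((-55,60,85)),W((-55,40,85)),W((-55,66,85)),W((70,-85,113))])*1.25)
plan([*W((-55,40,85))[:2],85+155],180+np.degrees(x[2]))
E
```

```text
[5.05251594e+02 4.31610647e+01 9.80417178e-02] 1.4604505118729523
[5.04846249e+02 4.28773424e+01 1.00161571e-01] 1.5208055548532753
res [[0.8, -1.5], [-1.3, 0.9], [-0.7, 1.3], [0.2, 0.9], [0.3, -1.5], [-0.5, 1.2], [1.0, -1.2]]
grip [446.60032818  77.5853151   85.        ] tip px [[405.47289114 274.90281335]
 [405.86922878 248.28075568]
 [405.35237291 282.64967034]
 [213.16715644  72.62681308]]
travel [-2.1, 5.9, 139.2] dr [0.001, -0.0, 0.006]
```

>>> move_arm(fingers=[60, 60, 60, 60, 60, 60, 0, 0, 0, 0], travel=[[-1, 3, 30], [-2, 6, 60], [-2, 6, 90], [-2, 6, 120], [-2, 6, 139], [-2, 6, 139], [-2, 6, 139], [-2, 6, 139], [-2, 6, 139], [-2, 6, 139]], dr=[[0, 0, 0.006], [0, 0, 0.006], [0, 0, 0.006], [0, 0, 0.006], [0, 0, 0.006], [0, 0, 0.006], [0, 0, 0.006], [0, 0, 0.006], [0, 0, 0.006], [0, 0, 0.006]])

```text
clock: 2.9
position: [447.8, 76.4, 242.3]
ee_rot: [0.74, -0.672, 0.002, -0.003]
contact_force: [4.2, -2.9, -0.9]
gripper_width: 9.0
grasp_force: 58.4
```

>>> move_arm(fingers=[0, 0, 0, 0, 0, 0, 0, 0, 0, 0], travel=[[0, -0.6, -12.5], [0, -3.9, -31], [0, -10, -48.7], [0, -18.4, -65.3], [0, -29.4, -80.5], [0, -42.5, -94], [0, -57.5, -105], [0, -74, -114], [0, -91.6, -120.4], [0, -110, -124]], dr=[[0, 0, 0], [0, 0, 0], [0, 0, 0], [0, 0, 0], [0, 0, 0], [0, 0, 0], [0, 0, 0], [0, 0, 0], [0, 0, 0], [0, 0, 0]])

```text
clock: 3.9
position: [555.5, 86.4, 368.3]
ee_rot: [0.74, -0.672, 0.0, -0.001]
contact_force: [-3.8, 0.4, 7.3]
gripper_width: 8.5
grasp_force: 61.2
```

>>> move_arm(fingers=[0, 0, 0, 0, 0, 0], travel=[[0, -18.7, -0.8], [0, -37.4, 1], [0, -55.5, 5.8], [0, -67, 10.4], [0, -67, 10.4], [0, -67, 10.4]], dr=[[0, 0, 0], [0, 0, 0], [0, 0, 0], [0, 0, 0], [0, 0, 0], [0, 0, 0]])

```text
clock: 4.5
position: [623.0, 92.6, 355.8]
ee_rot: [0.74, -0.673, 0.001, -0.001]
contact_force: [2.1, -1.2, 5.8]
gripper_width: 8.4
grasp_force: 65.6
```

>>> move_arm(fingers=[50, 50, 50, 50, 50, 50, 50], travel=[[0, 0, 0], [0, 0, 0], [0, 0, 0], [0, 0, -20], [0, 0, -40], [0, 0, -60], [0, 0, -60]], dr=[[0, 0, 0], [0, 0, 0], [0, 0, 0], [0, 0, 0], [0, 0, 0], [0, 0, 0], [0, 0, 0]])

```text
clock: 5.2
position: [622.6, 93.0, 417.3]
ee_rot: [0.74, -0.672, 0.001, -0.002]
contact_force: [0.3, -0.3, 0.1]
gripper_width: 49.7
grasp_force: 0.0
```

```bash
python3 -c "
from h import *
plan([540,270,380],95.6)"
```

```text
travel [-184.0, 65.5, 37.1] dr [-0.003, 0.005, 1.569]
```

>>> move_arm(fingers=[75, 75, 75, 75, 75, 75, 75, 75, 75, 75], travel=[[-25, 9, 0], [-50, 18, 0], [-75, 27, 0], [-100, 36, 10], [-125, 45, 20], [-150, 54, 30], [-184, 65.5, 37], [-184, 65.5, 37], [-184, 65.5, 37], [-184, 65.5, 37]], dr=[[0, 0, 0.14], [0, 0, 0.28], [0, 0, 0.42], [0, 0, 0.56], [0, 0, 0.7], [0, 0, 0.84], [0, 0, 0.98], [0, 0, 1.12], [0, 0, 1.26], [0, 0, 1.4]])

```text
clock: 6.2
position: [539.0, 270.1, 375.7]
ee_rot: [-0.13, 0.992, -0.001, -0.001]
contact_force: [-0.2, -0.6, 0.1]
gripper_width: 75.2
grasp_force: 0.0
```

>>> move_arm(fingers=[75, 75, 75], travel=[[0, 0, 0], [0, 0, 0], [0, 0, 0]], dr=[[0, 0, 0.14], [0, 0, 0.17], [0, 0, 0.17]])

```text
clock: 6.5
position: [539.4, 269.7, 376.0]
ee_rot: [-0.048, 0.999, -0.001, -0.001]
contact_force: [0.3, 0.4, 0.3]
gripper_width: 74.9
grasp_force: 0.0
```

```bash
python3 -c "
from h import *
print(arm.read_state()['joints'].round(2),arm.read_state()['position'])
snap('pics/w2.png',k=1.25)"
```

```text
[ 0.73  0.37 -0.09 -0.   -1.11 -2.21] [539.35497316 269.65543976 375.99657599]
```

View pics/w2.png

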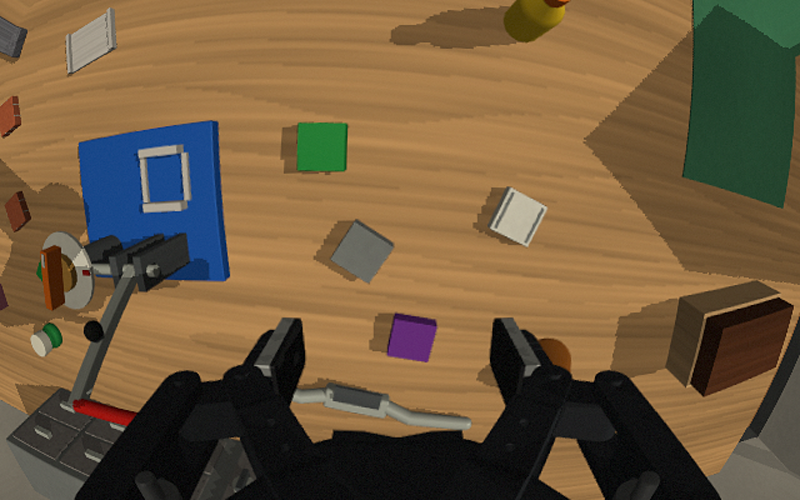

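Lever is open. Plinth corners are at about (360,219), (393,247), (366,282), (333,250), and cap corners at about (512,187), (547,207), (528,245), (491,223).

```bash
python3 - <<'E'
from h import *
c=load("pics/w2.png")
q=21;S=[(-q,-q),(q,-q),(q,q),(-q,q)]
for n,U,z in(("plinth",[(360,219),(393,247),(366,282),(333,250)],16),("cap",[(512,187),(547,207),(528,245),(491,223)],12)):
    U=np.array(U)/1.25; X=onz(c,U,z)
    print(n,fitsq(c,U,S,z,X[:,:2].mean(0)),np.linalg.norm(X-np.roll(X,1,0),axis=1).round(1))
A=[(-50,-125,16),(-50,55,16),(105,55,16)]
print(fitsq(c,np.array([(80,142),(217,121),(229,280)])/1.25,A,0,[509,43]))
im=cv2.imread("pics/w2.png")[170:300,310:560]
cv2.imwrite("pics/w2c.png",cv2.resize(im,None,fx=3.2,fy=3.2,interpolation=cv2.INTER_CUBIC))
E
```

```text
plinth (array([561.73844695, 241.38236182,   0.6874579 ]), np.float64(35.26922559407638)) [37.5 38.2 41.2 41.9]
cap (array([516.42245509, 381.32841617,  -1.43194546]), np.float64(33.759408039595016)) [37.5 39.2 39.5 42.4]
(array([5.06062520e+02, 4.88748853e+01, 9.13880653e-02]), np.float64(1.4628621869759206))
```

View pics/w2c.png

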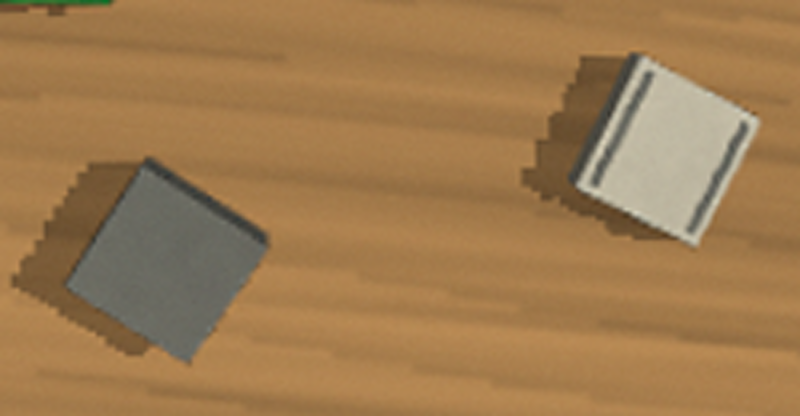

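```bash
python3 - <<'E'
from h import *
c=load("pics/w2.png")
q=21;S=[(-q,-q),(-q,q),(q,q),(q,-q)]
for n,U,z in(("plinth",[(147,168),(268,243),(190,364),(66,285)],16),("cap",[(641,60),(758,120),(697,246),(579,187)],12)):
    U=(np.array(U)/3.2+[310,170])/1.25; X=onz(c,U,z)
    x,e=fitsq(c,U,S,z,X[:,:2].mean(0)); print(n,x,np.degrees(x[2])%90,e,np.linalg.norm(X-np.roll(X,1,0),axis=1).round(1))
    if n=="plinth": P=x
a=np.degrees(P[2])%90
for k in(90,0): plan([P[0],P[1],250],a+k)
E
```

```text
plinth [ 5.63653170e+02  2.41615230e+02 -4.92087297e-01] 61.80547473987818 0.9725895504514815 [41.1 39.1 42.1 41.8]
cap [ 5.18105791e+02  3.79616817e+02 -3.17212196e-01] 71.82507997105738 1.0720532436634609 [39.8 40.  40.7 40.7]
travel [-21.6, -30.2, 126.2] dr [0.0, -0.002, -0.982]
travel [-21.6, -30.2, 126.2] dr [-0.001, -0.002, 0.589]
```

>>> move_arm(fingers=[70, 70, 70, 70, 70, 70, 70, 70, 70], travel=[[-10, -15, 30], [-21.6, -30.2, 60], [-21.6, -30.2, 90], [-21.6, -30.2, 126], [-21.6, -30.2, 140], [-21.6, -30.2, 160], [-21.6, -30.2, 180], [-21.6, -30.2, 197], [-21.6, -30.2, 202]], dr=[[0, 0, 0.14], [0, 0, 0.28], [0, 0, 0.42], [0, 0, 0.56], [0, 0, 0.589], [0, 0, 0.589], [0, 0, 0.589], [0, 0, 0.589], [0, 0, 0.589]])

```text
clock: 7.45
position: [563.8, 241.6, 173.9]
ee_rot: [0.243, 0.97, -0.001, -0.001]
contact_force: [-0.3, 0.1, -0.7]
gripper_width: 70.2
grasp_force: 0.0
```

>>> move_arm(fingers=[0, 0, 0, 0, 0, 0, 0], travel=[[0, 0, 1], [0, 0, 1], [0, 0, 1], [0, 0, 1], [0, 0, 1], [0, 0, 1], [0, 0, 1]], dr=[[0, 0, 0], [0, 0, 0], [0, 0, 0], [0, 0, 0], [0, 0, 0], [0, 0, 0], [0, 0, 0]])

```text
clock: 8.15
position: [564.6, 242.2, 175.6]
ee_rot: [0.244, 0.97, 0.001, 0.001]
contact_force: [-1.1, 0.6, 6.3]
gripper_width: 40.7
grasp_force: 62.5
```

```bash
python3 - <<'E'
from h import *
snap('pics/w3.png',k=1.25)
print(arm.read_state()["position"])
plan([505.5,43.5,300],95.6)
E
```

```text
[564.63774583 242.15205588 175.62957096]
travel [-42.0, -202.8, -124.7] dr [0.001, 0.002, -0.59]
```

View pics/w3.png

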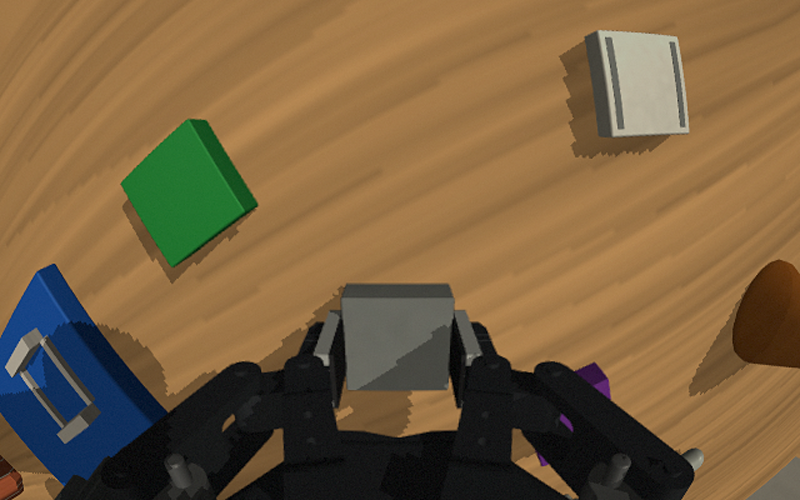

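The plinth is between the pads, with its top face at (343,297)-(452,390). The fingertips touch the desk (6 N), so I'll regrip 5 mm higher and check the offset.

```bash
python3 - <<'E'
from h import *
c=load("pics/w3.png")
q=21;S=[(-q,-q),(-q,q),(q,q),(q,-q)]
U=np.array([(343,297),(453,297),(452,390),(346,390)])/1.25
X=onz(c,U,16);print(X.round(1),np.linalg.norm(X-np.roll(X,1,0),axis=1).round(1))
x,e=fitsq(c,U,S,16,X[:,:2].mean(0)); print(x,e,np.degrees(x[2])%90)
s=arm.read_state();r=R.from_quat(s["ee_rot"]); print(r.inv().apply(np.array([x[0],x[1],16])-s["position"]))
q=(r.as_matrix()[:,1]);print(np.degrees(np.arctan2(q[1],q[0])))
E
```

```text
[[536.8 235.4  16. ]
 [555.7 270.5  16. ]
 [593.7 252.7  16. ]
 [573.  214.5  16. ]] [41.8 39.8 41.9 43.4]
[ 5.64829581e+02  2.43241244e+02 -4.86758325e-01] 1.9773432304648706 62.110802341895294
[  0.53316306   0.74936198 159.63075283]
61.777005795900756
```

>>> move_arm(fingers=[55, 55, 55, 55, 55, 0, 0, 0, 0, 0], travel=[[0, 0, 0], [0, 0, 0], [0, 0, -4], [0, 0, -9], [0, 0, -9], [0, 0, -9], [0, 0, -9], [0, 0, -9], [0, 0, -9], [0, 0, -9]], dr=[[0, 0, 0], [0, 0, 0], [0, 0, 0], [0, 0, 0], [0, 0, 0], [0, 0, 0], [0, 0, 0], [0, 0, 0], [0, 0, 0], [0, 0, 0]])

```text
clock: 9.2
position: [564.4, 241.9, 184.1]
ee_rot: [0.244, 0.97, 0.0, 0.0]
contact_force: [-1.3, 0.7, 5.5]
gripper_width: 39.3
grasp_force: 60.1
```

```bash
python3 - <<'E'
from h import *
plan([545,47,320],95.6)
E
```

```text
travel [-75.2, -180.8, -136.0] dr [0.0, 0.001, -0.59]
```

>>> move_arm(fingers=[0, 0, 0, 0, 0, 0, 0, 0, 0, 0], travel=[[0, 0, -30], [0, 0, -70], [0, 0, -110], [-10, -30, -136], [-25, -60, -136], [-37, -90, -136], [-50, -120, -136], [-62, -150, -136], [-75, -181, -136], [-75, -181, -136]], dr=[[0, 0, 0], [0, 0, 0], [0, 0, 0], [0, 0, -0.1], [0, 0, -0.2], [0, 0, -0.3], [0, 0, -0.4], [0, 0, -0.5], [0, 0, -0.59], [0, 0, -0.59]])

```text
clock: 10.2
position: [543.6, 43.8, 318.7]
ee_rot: [-0.047, 0.999, -0.0, -0.001]
contact_force: [-0.0, 1.1, -0.5]
gripper_width: 39.1
grasp_force: 60.6
```

```bash
python3 - <<'E'
from h import *
s=arm.read_state();print(s["gripper_width"],s["position"])
snap('pics/w4.png',crop=(120,20,520,320),k=2)
E
```

```text
39.13988331908786 [543.575489    43.81555218 318.67732517]
```

View pics/w4.png

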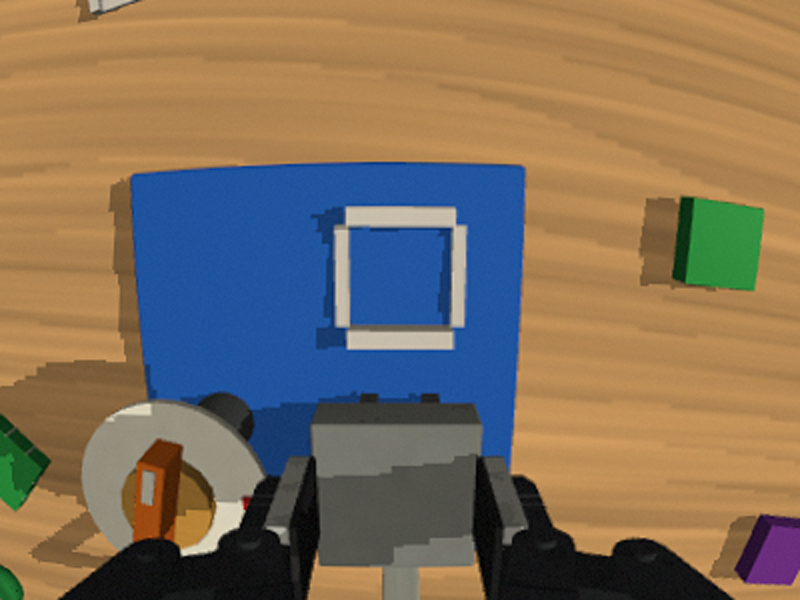

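The pocket is clear. Its -x fence top is at rows 208-227, cols 346-456, and its +x fence top at rows 331-349. Plate corners are at (132,175) and (524,166), and the held plinth's top face at (313,424)-(474,566).

```bash
python3 - <<'E'
from h import *
c=load("pics/w4.png"); f=lambda L:np.array(L)/2+[120,20]
A=[(-30.5,-23,29),(-30.5,23,29),(-22.5,-23,29),(-22.5,23,29),(22.5,-23,29),(22.5,23,29),(30.5,-23,29),(30.5,23,29),(-50,-125,16),(-50,55,16)]
U=f([(346,208),(456,208),(345,227),(456,227),(347,331),(454,331),(347,349),(454,349),(132,175),(524,166)])
x,e=fitsq(c,U,A,0,[505,43]);print(x,e)
x,e=fitsq(c,U[:8],A[:8],0,[505,43]);print(x,e)
print((onz(c,U,29)[:8,:2]).round(1).tolist(), onz(c,U[:8],29)[:,:2].mean(0))
s=arm.read_state();r=R.from_quat(s["ee_rot"]);z=s["position"][2]-168.1
q=21;S=[(-q,-q),(-q,q),(q,q),(q,-q)]
V=f([(313,424),(481,424),(474,566),(320,566)]);X=onz(c,V,z)
p,e=fitsq(c,V,S,z,X[:,:2].mean(0));print(np.linalg.norm(X-np.roll(X,1,0),axis=1).round(1),p,e,np.degrees(p[2])%90, r.inv().apply(np.array([p[0],p[1],z])-s["position"]))
print((onz(c,V[:2],z)))
yy=r.as_matrix()[:,1];print(np.degrees(np.arctan2(yy[1],yy[0])))
E
```

```text
[5.06553987e+02 4.35096508e+01 9.30624733e-02] 0.8586523294223363
[5.06467168e+02 4.34489744e+01 9.39599196e-02] 0.30517804610844795
[[478.5, 18.1], [474.1, 63.4], [486.4, 18.3], [482.1, 64.2], [530.8, 22.6], [526.5, 68.4], [538.8, 23.2], [534.5, 69.4]] [506.45657819  43.44721576]
[41.2 40.2 41.2 41.1] [5.43293924e+02 4.50115808e+01 9.43032855e-02] 1.5964486444936523 5.403180253729206 [ 7.01073182e-01 -1.03939124e-01  1.68100765e+02]
[[524.50700845  23.03879941 150.79013005]
 [520.7526602   63.04417169 150.79013005]]
95.33890282645535
```

```bash
python3 - <<'E'
from h import *
print(arm.read_state()["position"])
plan([506.9,43.5,235],95.38)
E
```

```text
[544.14677423  45.19084661 318.89013005]
travel [37.2, 1.8, 83.9] dr [0.0, -0.001, -0.001]
```

>>> move_arm(fingers=[0, 0, 0, 0, 0, 0, 0, 0], travel=[[10, 1.8, 10], [20, 1.8, 20], [30, 1.8, 40], [37.2, 1.8, 60], [37.2, 1.8, 75], [37.2, 1.8, 84], [37.2, 1.8, 84], [37.2, 1.8, 84]], dr=[[0, 0, 0], [0, 0, 0], [0, 0, 0], [0, 0, 0], [0, 0, 0], [0, 0, 0], [0, 0, 0], [0, 0, 0]])

```text
clock: 11.05
position: [507.9, 45.6, 235.6]
ee_rot: [-0.049, 0.999, 0.0, 0.0]
contact_force: [1.5, -0.5, -1.0]
gripper_width: 39.2
grasp_force: 60.6
```

```bash
python3 - <<'E'
from h import *
print(arm.read_state()["position"])
plan([506.9,43.5,200],95.38)
E
```

```text
[507.94606131  45.5668748  235.56500255]
travel [1.3, -2.0, 35.6] dr [0.0, 0.001, 0.003]
```

>>> move_arm(fingers=[0, 0, 0, 0, 0], travel=[[1.2, -2, 8], [1.2, -2, 8], [1.2, -2, 8], [1.2, -2, 8], [1.2, -2, 8]], dr=[[0, 0, 0], [0, 0, 0], [0, 0, 0], [0, 0, 0], [0, 0, 0]])

```text
clock: 11.55
position: [506.5, 42.9, 227.6]
ee_rot: [-0.048, 0.999, 0.0, 0.0]
contact_force: [0.1, -0.1, -0.4]
gripper_width: 39.6
grasp_force: 60.6
```

```bash
python3 - <<'E'
from h import *
for i in range(3):
    print(arm.read_state()["position"].round(2)); arm.get_image("wrist")
plan([506.9,43.5,200],95.38)
E
```

```text
[506.52  42.92 227.58]
[506.49  42.92 227.53]
[506.47  42.91 227.49]
travel [-0.5, 0.5, 27.4] dr [0.0, 0.0, 0.003]
```

>>> move_arm(fingers=[0, 0, 0, 0, 0, 0, 0, 0], travel=[[-0.4, 0.5, 5], [-0.4, 0.5, 10], [-0.4, 0.5, 15], [-0.4, 0.5, 19], [-0.4, 0.5, 22], [-0.4, 0.5, 24.5], [-0.4, 0.5, 26.5], [-0.4, 0.5, 26.5]], dr=[[0, 0, 0], [0, 0, 0], [0, 0, 0], [0, 0, 0], [0, 0, 0], [0, 0, 0], [0, 0, 0], [0, 0, 0]])

```text
clock: 12.5
position: [506.7, 43.4, 200.6]
ee_rot: [-0.048, 0.999, -0.0, -0.0]
contact_force: [0.3, 0.2, -0.4]
gripper_width: 39.2
grasp_force: 60.6
```

>>> move_arm(fingers=[0, 0, 0, 50, 50, 50, 50, 50], travel=[[0, 0, 1], [0, 0, 1.5], [0, 0, 1.5], [0, 0, 1.5], [0, 0, 1.5], [0, 0, 1.5], [0, 0, 1.5], [0, 0, 1.5]], dr=[[0, 0, 0], [0, 0, 0], [0, 0, 0], [0, 0, 0], [0, 0, 0], [0, 0, 0], [0, 0, 0], [0, 0, 0]])

```text
clock: 13.3
position: [506.8, 43.5, 199.2]
ee_rot: [-0.048, 0.999, -0.0, -0.0]
contact_force: [-1.3, 0.3, -0.4]
gripper_width: 50.1
grasp_force: 0.0
```

```bash
python3 - <<'E'
from h import *
snap('pics/w5.png',crop=(120,20,520,320),k=2)
plan([518.1,379.6,330],71.8)
E
```

```text
travel [-43.7, 333.5, -130.8] dr [-0.0, -0.0, 0.414]
```

View pics/w5.png

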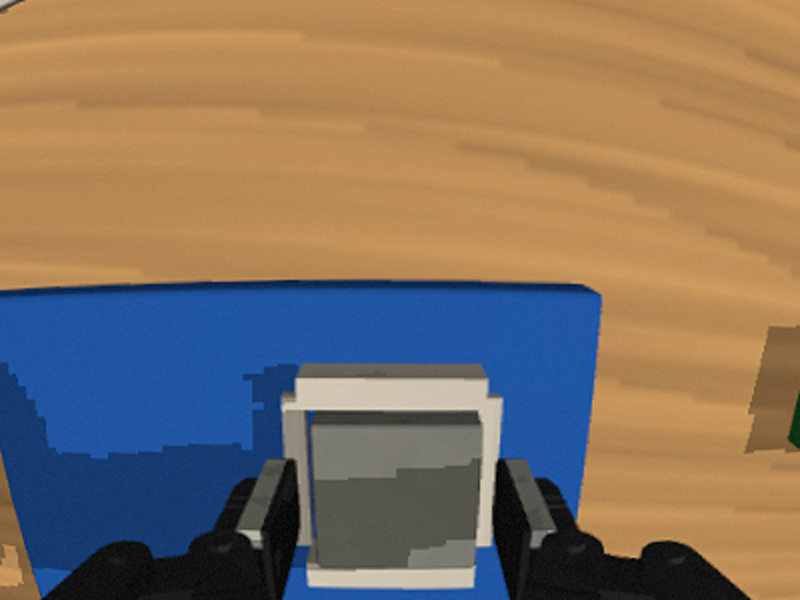

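The plinth sits between the fences, top face (310,425)-(478,570). Next I'll go to the courses.

>>> move_arm(fingers=[50, 50, 60, 70, 70, 70, 70, 70, 70, 70], travel=[[0, 0, -20], [0, 0, -60], [0, 0, -100], [0, 0, -140], [-5, -40, -150], [-10, -80, -150], [-15, -125, -150], [-20, -170, -150], [-25, -215, -150], [-30, -260, -150]], dr=[[0, 0, 0], [0, 0, 0], [0, 0, 0], [0, 0, 0], [0, 0, 0], [0, 0, 0], [0, 0, 0], [0, 0, 0], [0, 0, 0], [0, 0, 0]])

```text
clock: 14.35
position: [561.8, -214.2, 349.2]
ee_rot: [-0.048, 0.999, 0.0, -0.0]
contact_force: [0.7, 0.2, -1.1]
gripper_width: 70.3
grasp_force: 0.0
```

>>> move_arm(fingers=[70, 70, 70, 70], travel=[[0, -15, 0], [0, -15, 0], [0, -15, 0], [0, -15, 0]], dr=[[0, 0, 0], [0, 0, 0], [0, 0, 0], [0, 0, 0]])

```text
clock: 14.75
position: [563.1, -226.1, 349.4]
ee_rot: [-0.049, 0.999, 0.0, -0.0]
contact_force: [0.5, 0.3, 0.1]
gripper_width: 69.9
grasp_force: 0.0
```

```bash
cat >> h.py <<'E'
def seg(im,lo,hi,amin=150):
    h=cv2.cvtColor(im,cv2.COLOR_RGB2HSV); m=cv2.inRange(h,np.array(lo),np.array(hi))
    m=cv2.morphologyEx(m,cv2.MORPH_CLOSE,np.ones((3,3))); n,l,st,ce=cv2.connectedComponentsWithStats(m)
    return [(l==i).astype(np.uint8) for i in range(1,n) if st[i,4]>amin],m
def fitmask(c,mask,h,x0,z0=0.):
    "fit 42 mm square block of height h standing on z0 to its silhouette"
    cn,_=cv2.findContours(mask,cv2.RETR_EXTERNAL,cv2.CHAIN_APPROX_NONE)
    P=max(cn,key=cv2.contourArea)[:,0].astype(float)
    B=np.array([(a,b,z) for a in(-21,21) for b in(-21,21) for z in(z0,z0+h)],float)
    def res(p):
        co,si=np.cos(p[2]),np.sin(p[2])
        X=np.c_[B[:,0]*co-B[:,1]*si+p[0],B[:,0]*si+B[:,1]*co+p[1],B[:,2]]
        hull=cv2.convexHull(proj(c,X).astype(np.float32))
        return np.array([cv2.pointPolygonTest(hull,(float(a),float(b)),True) for a,b in P])
    best=None
    for y in np.arange(0,1.57,.26):
        r=least_squares(res,[*x0,y],diff_step=1e-4,x_scale=[1,1,.05],loss="soft_l1")
        if best is None or r.cost<best.cost: best=r
    return best.x[:2].round(1),round(np.degrees(best.x[2])%90,1),"rms px",round(np.sqrt(np.mean(best.fun**2)),2)
E
python3 - <<'E'
from h import *
c=cam("wrist");im=arm.get_image("wrist");cv2.imwrite("pics/w6.png",im[:,:,::-1])
print(arm.read_state()["position"].round(1))
ms,m=seg(im,(0,110,60),(12,255,255))
hsv=cv2.cvtColor(im,cv2.COLOR_RGB2HSV)
for k in ms:
    ys,xs=np.nonzero(k); g=onz(c,[[xs.mean(),ys.mean()]],10)[0]
    print(k.sum(),xs.mean().round(),ys.mean().round(),np.median(hsv[k>0],0),g.round(),xs.min(),xs.max(),ys.min(),ys.max())
    if abs(g[1]+240)<60: print(fitmask(c,k,12,g[:2]))
E
```

```text
[ 563.1 -226.   349.5]
1750 303.0 49.0 [  9. 178. 155.] [ 425. -253.   10.] 278 328 25 73
(array([ 423.5, -253.5]), np.float64(18.6), 'rms px', np.float64(1.04))
1703 305.0 176.0 [  9. 178. 157.] [ 552. -239.   10.] 279 330 150 201
(array([ 552.6, -239. ]), np.float64(25.8), 'rms px', np.float64(0.86))
1220 527.0 260.0 [ 12. 232.  79.] [631.  63.  10.] 507 548 228 292
286 626.0 342.0 [  1. 226. 138.] [853. 552.  10.] 609 639 331 354
```

```bash
python3 - <<'E'
from h import *
plan([552.6,-239,178.5],115.8)
E
```

```text
travel [11.8, -11.9, 171.0] dr [0.0, 0.0, -0.352]
```

>>> move_arm(fingers=[65, 65, 65, 65, 65, 65, 65, 65, 65], travel=[[6, -6, 30], [11.8, -11.9, 60], [11.8, -11.9, 90], [11.8, -11.9, 115], [11.8, -11.9, 135], [11.8, -11.9, 150], [11.8, -11.9, 162], [11.8, -11.9, 171], [11.8, -11.9, 171]], dr=[[0, 0, -0.12], [0, 0, -0.24], [0, 0, -0.352], [0, 0, -0.352], [0, 0, -0.352], [0, 0, -0.352], [0, 0, -0.352], [0, 0, -0.352], [0, 0, -0.352]])

```text
clock: 15.7
position: [552.4, -239.8, 177.4]
ee_rot: [-0.223, 0.975, 0.0, -0.001]
contact_force: [0.5, 0.8, 0.5]
gripper_width: 65.0
grasp_force: 0.0
```

>>> move_arm(fingers=[0, 0, 0, 0, 0, 0], travel=[[0, 0, 0], [0, 0, 0], [0, 0, 0], [0, 0, 0], [0, 0, 0], [0, 0, 0]], dr=[[0, 0, 0], [0, 0, 0], [0, 0, 0], [0, 0, 0], [0, 0, 0], [0, 0, 0]])

```text
clock: 16.3
position: [553.1, -240.4, 179.6]
ee_rot: [-0.223, 0.975, -0.001, 0.001]
contact_force: [-1.2, 1.4, 6.3]
gripper_width: 39.3
grasp_force: 61.0
```

```bash
python3 - <<'E'
from h import *
c=cam("wrist");im=arm.get_image("wrist");cv2.imwrite("pics/w7.png",im[:,:,::-1])
s=arm.read_state();print(s["position"].round(1),s["gripper_width"])
ms,m=seg(im,(0,110,60),(12,255,255))
for k in ms:
    ys,xs=np.nonzero(k); g=onz(c,[[xs.mean(),ys.mean()]],10)[0]
    if abs(g[0]-552)<30: 
        f=fitmask(c,k,12,g[:2]);print(k.sum(),f)
        print(R.from_quat(s["ee_rot"]).inv().apply([f[0][0]-s["position"][0],f[0][1]-s["position"][1],0]))
plan([506.7,43.5,300],95.38)
E
```

```text
[ 553.2 -240.4  179.6] 39.71837661256394
6364 (array([ 553.2, -239.3]), np.float64(26.1), 'rms px', np.float64(1.94))
[-5.30404633e-01  9.86704560e-01 -5.71547421e-04]
travel [-81.7, 275.7, -120.6] dr [-0.001, 0.002, 0.355]
```

>>> move_arm(fingers=[0, 0, 0, 0, 0, 0, 0, 0, 0, 0], travel=[[0, 0, -30], [0, 0, -70], [0, 0, -110], [-8, 30, -150], [-20, 70, -150], [-32, 110, -150], [-45, 150, -150], [-57, 190, -150], [-70, 235, -150], [-81.7, 275.7, -140]], dr=[[0, 0, 0], [0, 0, 0], [0, 0, 0], [0, 0, 0.05], [0, 0, 0.1], [0, 0, 0.15], [0, 0, 0.2], [0, 0, 0.25], [0, 0, 0.3], [0, 0, 0.355]])

```text
clock: 17.35
position: [506.2, 45.3, 319.4]
ee_rot: [-0.046, 0.999, 0.001, 0.002]
contact_force: [1.3, 0.9, -0.9]
gripper_width: 39.5
grasp_force: 60.6
```

>>> move_arm(fingers=[0, 0, 0, 0, 0, 0], travel=[[0, 0, 20], [0, 0, 40], [0, 0, 60], [0, 0, 75], [0, 0, 75], [0, 0, 75]], dr=[[0, 0, 0], [0, 0, 0], [0, 0, 0], [0, 0, 0], [0, 0, 0], [0, 0, 0]])

```text
clock: 17.95
position: [506.7, 43.5, 243.4]
ee_rot: [-0.047, 0.999, -0.0, -0.0]
contact_force: [0.0, 0.8, -0.1]
gripper_width: 39.3
grasp_force: 60.6
```

```bash
python3 - <<'E'
from h import *
plan([506.7,43.5,212.3],95.38)
print(arm.read_state()["position"])
E
```

```text
travel [-0.0, 0.0, 31.1] dr [-0.0, -0.0, -0.0]
[506.70238939  43.48759325 243.42333147]
```

>>> move_arm(fingers=[0, 0, 0, 0, 0, 0, 50, 50, 50, 50], travel=[[0, 0, 10], [0, 0, 18], [0, 0, 24], [0, 0, 28], [0, 0, 31], [0, 0, 32], [0, 0, 32], [0, 0, 32], [0, 0, 32], [0, 0, 32]], dr=[[0, 0, 0], [0, 0, 0], [0, 0, 0], [0, 0, 0], [0, 0, 0], [0, 0, 0], [0, 0, 0], [0, 0, 0], [0, 0, 0], [0, 0, 0]])

```text
clock: 18.95
position: [506.6, 43.5, 211.4]
ee_rot: [-0.047, 0.999, 0.0, 0.0]
contact_force: [0.6, 0.0, 0.6]
gripper_width: 50.1
grasp_force: 0.0
```

```bash
cat >> h.py <<'E'
def block(fn,lo,hi,h,z0,near,rad=40):
    c=cam("wrist");im=arm.get_image("wrist");cv2.imwrite(fn,im[:,:,::-1])
    s=arm.read_state()
    for k in seg(im,lo,hi)[0]:
        ys,xs=np.nonzero(k); g=onz(c,[[xs.mean(),ys.mean()]],z0+h*.8)[0]
        if np.hypot(g[0]-near[0],g[1]-near[1])<rad:
            f=fitmask(c,k,h,g[:2],z0); print(k.sum(),*f)
            print("in tool",R.from_quat(s["ee_rot"]).inv().apply([f[0][0]-s["position"][0],f[0][1]-s["position"][1],0])[:2].round(1))
TC=((0,110,60),(12,255,255))
E
python3 - <<'E'
from h import *
block("pics/w8.png",*TC,12,32,(506.5,43.5))
plan([423.5+100,-253.5+5,340],95.4)
E
```

```text
6468 [506.4  44.3] 6.1 rms px 2.19
in tool [0.1 0.8]
travel [10.5, -292.3, -128.7] dr [0.0, 0.0, -0.0]
```

>>> move_arm(fingers=[50, 50, 60, 65, 65, 65, 65, 65, 65, 65], travel=[[0, 0, -20], [0, 0, -60], [0, 0, -100], [0, -30, -130], [10, -75, -130], [20, -120, -130], [30, -165, -130], [40, -210, -125], [44, -255, -120], [44, -290, -120]], dr=[[0, 0, 0], [0, 0, 0], [0, 0, 0], [0, 0, 0], [0, 0, -0.05], [0, 0, -0.1], [0, 0, -0.15], [0, 0, -0.2], [0, 0, -0.23], [0, 0, -0.23]])

```text
clock: 20.0
position: [488.9, -251.5, 330.7]
ee_rot: [-0.161, 0.987, 0.0, -0.001]
contact_force: [0.9, -0.1, -0.2]
gripper_width: 64.8
grasp_force: 0.0
```

>>> move_arm(fingers=[65, 65, 65], travel=[[0, 0, 0], [0, 0, 0], [0, 0, 0]], dr=[[0, 0, 0], [0, 0, 0], [0, 0, 0]])

```text
clock: 20.3
position: [489.8, -248.7, 331.2]
ee_rot: [-0.161, 0.987, 0.0, -0.0]
contact_force: [0.2, -0.6, -0.1]
gripper_width: 65.2
grasp_force: 0.0
```

```bash
python3 - <<'E'
from h import *
print(arm.read_state()["position"])
block("pics/w9.png",*TC,12,0,(423.5,-253.5),80)
plan([423.5,-253.5,178.5],108.6)
E
```

```text
[ 489.82670253 -248.73477454  331.21523449]
2019 [ 423.6 -253.6] 18.3 rms px 0.64
in tool [64.5 16.3]
travel [64.5, 16.4, 152.8] dr [0.0, -0.0, 0.0]
```

>>> move_arm(fingers=[65, 65, 65, 65, 65, 65, 65, 65, 65], travel=[[25, 6, 20], [50, 12, 40], [64.5, 16.4, 70], [64.5, 16.4, 100], [64.5, 16.4, 120], [64.5, 16.4, 135], [64.5, 16.4, 145], [64.5, 16.4, 152], [64.5, 16.4, 152]], dr=[[0, 0, 0], [0, 0, 0], [0, 0, 0], [0, 0, 0], [0, 0, 0], [0, 0, 0], [0, 0, 0], [0, 0, 0], [0, 0, 0]])

```text
clock: 21.25
position: [423.7, -253.8, 178.9]
ee_rot: [-0.162, 0.987, 0.0, -0.0]
contact_force: [-1.0, -0.5, 0.6]
gripper_width: 64.9
grasp_force: 0.0
```

>>> move_arm(fingers=[0, 0, 0, 0, 0, 0], travel=[[0, 0, 0], [0, 0, 0], [0, 0, 0], [0, 0, 0], [0, 0, 0], [0, 0, 0]], dr=[[0, 0, 0], [0, 0, 0], [0, 0, 0], [0, 0, 0], [0, 0, 0], [0, 0, 0]])

```text
clock: 21.85
position: [423.9, -254.3, 180.5]
ee_rot: [-0.161, 0.987, -0.0, 0.001]
contact_force: [-1.0, 2.0, 6.0]
gripper_width: 39.2
grasp_force: 59.9
```

```bash
python3 - <<'E'
from h import *
print(arm.read_state()["position"])
block("pics/w10.png",*TC,12,0,(423.5,-253.5))
plan([506.7,43.5,330],95.38)
E
```

```text
[ 423.94899703 -254.34045371  180.5484713 ]
6288 [ 424.3 -253.2] 18.8 rms px 1.99
in tool [-0.7  1. ]
travel [-173.6, 255.8, -149.4] dr [-0.001, 0.002, 0.23]
```

>>> move_arm(fingers=[0, 0, 0, 0, 0, 0, 0, 0, 0, 0], travel=[[0, 0, -30], [0, 0, -70], [0, 0, -110], [-20, 30, -149], [-45, 65, -149], [-70, 102, -149], [-95, 140, -149], [-120, 177, -149], [-147, 217, -149], [-173.6, 255.8, -149]], dr=[[0, 0, 0], [0, 0, 0], [0, 0, 0], [0, 0, 0.04], [0, 0, 0.08], [0, 0, 0.12], [0, 0, 0.16], [0, 0, 0.2], [0, 0, 0.23], [0, 0, 0.23]])

```text
clock: 22.9
position: [506.7, 45.2, 328.9]
ee_rot: [-0.047, 0.999, 0.0, 0.001]
contact_force: [1.2, -0.0, -0.6]
gripper_width: 38.7
grasp_force: 60.5
```

>>> move_arm(fingers=[0, 0, 0, 0, 0, 0], travel=[[0, 0, 20], [0, 0, 40], [0, 0, 60], [0, 0, 75], [0, 0, 75], [0, 0, 75]], dr=[[0, 0, 0], [0, 0, 0], [0, 0, 0], [0, 0, 0], [0, 0, 0], [0, 0, 0]])

```text
clock: 23.5
position: [506.9, 43.4, 253.7]
ee_rot: [-0.047, 0.999, -0.0, 0.0]
contact_force: [0.6, -0.2, 0.5]
gripper_width: 39.0
grasp_force: 60.6
```

```bash
python3 - <<'E'
from h import *
plan([506.3,43,225.2],95.38)
print(arm.read_state()["position"],arm.read_state()["gripper_width"])
E
```

```text
travel [0.7, -0.4, 28.5] dr [-0.0, 0.0, 0.0]
[506.9491701   43.41991937 253.74987782] 39.04740207429111
```

>>> move_arm(fingers=[0, 0, 0, 0, 0, 0, 50, 50, 50, 50], travel=[[0.5, -0.4, 9], [0.5, -0.4, 16], [0.5, -0.4, 22], [0.5, -0.4, 26], [0.5, -0.4, 28.5], [0.5, -0.4, 29.5], [0.5, -0.4, 29.5], [0.5, -0.4, 29.5], [0.5, -0.4, 29.5], [0.5, -0.4, 29.5]], dr=[[0, 0, 0], [0, 0, 0], [0, 0, 0], [0, 0, 0], [0, 0, 0], [0, 0, 0], [0, 0, 0], [0, 0, 0], [0, 0, 0], [0, 0, 0]])

```text
clock: 24.5
position: [506.3, 43.0, 223.8]
ee_rot: [-0.047, 0.999, 0.0, 0.0]
contact_force: [0.0, 0.1, 0.4]
gripper_width: 50.3
grasp_force: 0.0
```

```bash
python3 - <<'E'
from h import *
block("pics/w11.png",*TC,24,32,(506.5,43.5))
plan([518.1,379.6,330],71.8)
E
```

```text
7014 [505.8  43.8] 5.5 rms px 1.48
in tool [0.5 0.9]
travel [-43.2, 334.0, -106.3] dr [-0.0, -0.0, 0.411]
```

>>> move_arm(fingers=[50, 50, 60, 65, 65, 65, 65, 65, 65, 65], travel=[[0, 0, -20], [0, 0, -60], [0, 0, -100], [0, 30, -110], [0, 75, -110], [0, 120, -110], [-20, 168, -110], [-45, 214, -110], [-70, 260, -110], [-93, 305, -110]], dr=[[0, 0, 0], [0, 0, 0], [0, 0, 0], [0, 0, 0.06], [0, 0, 0.12], [0, 0, 0.18], [0, 0, 0.24], [0, 0, 0.3], [0, 0, 0.36], [0, 0, 0.41]])

```text
clock: 25.55
position: [568.0, 350.6, 333.8]
ee_rot: [0.158, 0.987, -0.0, -0.0]
contact_force: [0.9, 0.3, 0.0]
gripper_width: 64.8
grasp_force: 0.0
```

>>> move_arm(fingers=[65, 65, 65, 65], travel=[[0, 0, 0], [0, 0, 0], [0, 0, 0], [0, 0, 0]], dr=[[0, 0, 0], [0, 0, 0], [0, 0, 0], [0, 0, 0]])

```text
clock: 25.95
position: [567.4, 347.4, 334.3]
ee_rot: [0.158, 0.987, -0.0, -0.0]
contact_force: [0.3, -1.3, -0.3]
gripper_width: 64.9
grasp_force: 0.0
```

```bash
python3 - <<'E'
from h import *
print(arm.read_state()["position"])
block("pics/w12.png",(0,0,100),(179,60,255),12,0,(518,379.6),80)
plan([518.1,379.6,179.5],71.8)
E
```

```text
[567.37642799 347.3513849  334.27246573]
1930 [517.4 379.1] 71.3 rms px 0.85
in tool [57.4 14.5]
travel [57.0, 15.2, 155.0] dr [0.0, 0.0, 0.0]
```

>>> move_arm(fingers=[65, 65, 65, 65, 65, 65, 65, 65, 65], travel=[[25, 6, 20], [50, 12, 40], [57.2, 14.8, 70], [57.2, 14.8, 100], [57.2, 14.8, 120], [57.2, 14.8, 135], [57.2, 14.8, 147], [57.2, 14.8, 155], [57.2, 14.8, 155]], dr=[[0, 0, 0.005], [0, 0, 0.005], [0, 0, 0.005], [0, 0, 0.005], [0, 0, 0.005], [0, 0, 0.005], [0, 0, 0.005], [0, 0, 0.005], [0, 0, 0.005]])

```text
clock: 26.9
position: [517.9, 380.1, 178.2]
ee_rot: [0.16, 0.987, -0.0, -0.0]
contact_force: [0.5, 0.9, -0.3]
gripper_width: 64.8
grasp_force: 0.0
```

>>> move_arm(fingers=[0, 0, 0, 0, 0, 0], travel=[[0, 0, 0], [0, 0, 0], [0, 0, 0], [0, 0, 0], [0, 0, 0], [0, 0, 0]], dr=[[0, 0, 0], [0, 0, 0], [0, 0, 0], [0, 0, 0], [0, 0, 0], [0, 0, 0]])

```text
clock: 27.5
position: [518.3, 380.9, 180.3]
ee_rot: [0.16, 0.987, 0.001, 0.001]
contact_force: [-0.9, -0.4, 6.0]
gripper_width: 39.2
grasp_force: 60.9
```

```bash
python3 - <<'E'
from h import *
print(arm.read_state()["position"])
block("pics/w13.png",(0,0,100),(179,60,255),12,0,(518,379.6),40)
plan([506.4,43.2,330],95.38)
E
```

```text
[518.26513395 380.93723727 180.30537859]
5835 [518.8 381.5] 71.7 rms px 2.17
in tool [-0.3  0.7]
travel [-95.4, -323.9, -150.3] dr [0.002, 0.002, -0.415]
```

>>> move_arm(fingers=[0, 0, 0, 0, 0, 0, 0, 0, 0, 0], travel=[[0, 0, -30], [0, 0, -70], [0, 0, -110], [-13, -43, -150], [-26, -90, -150], [-40, -137, -150], [-54, -184, -150], [-68, -231, -150], [-82, -278, -150], [-95.4, -324, -150]], dr=[[0, 0, 0], [0, 0, 0], [0, 0, 0], [0, 0, -0.06], [0, 0, -0.12], [0, 0, -0.18], [0, 0, -0.24], [0, 0, -0.3], [0, 0, -0.36], [0, 0, -0.415]])

```text
clock: 28.55
position: [505.4, 41.8, 328.8]
ee_rot: [-0.048, 0.999, 0.0, 0.0]
contact_force: [1.1, -0.3, -0.6]
gripper_width: 39.3
grasp_force: 60.5
```

>>> move_arm(fingers=[0, 0, 0, 0, 0, 0], travel=[[0, 0, 20], [0, 0, 40], [0, 0, 60], [0, 0, 65], [0, 0, 65], [0, 0, 65]], dr=[[0, 0, 0], [0, 0, 0], [0, 0, 0], [0, 0, 0], [0, 0, 0], [0, 0, 0]])

```text
clock: 29.15
position: [506.5, 44.0, 264.5]
ee_rot: [-0.047, 0.999, 0.0, 0.001]
contact_force: [0.5, 0.9, -0.8]
gripper_width: 39.3
grasp_force: 60.5
```

```bash
python3 - <<'E'
from h import *
plan([506.4,43,236.7],95.38)
print(arm.read_state()["position"],arm.read_state()["gripper_width"])
block("pics/w14.png",*TC,24,32,(506.5,43.5))
snap('pics/w15.png',crop=(120,20,520,320),k=2)
E
```

```text
travel [0.3, -1.0, 27.8] dr [0.0, 0.001, 0.0]
[506.52568223  44.00666019 264.54264048] 39.251178883206364
1820 [507.3  43.7] 4.2 rms px 10.96
in tool [-0.7 -0.4]
```

View pics/w15.png

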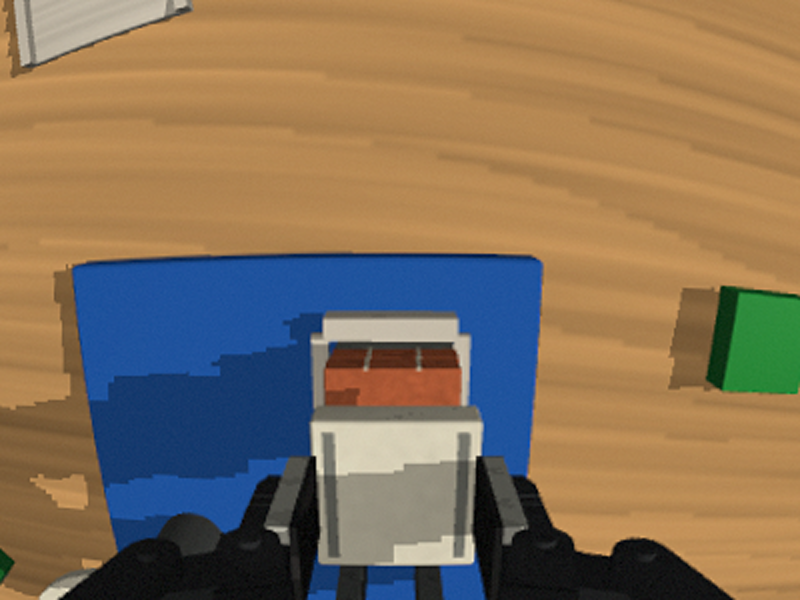

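The cap is held squarely over the courses. I'll check the stack height against the projected top edge, which shows at row ~368.

```bash
python3 - <<'E'
from h import *
c=load("pics/w15.png")
for z in(32,44,56):
    X=[[506.2-21*.9956-y*.094,43.6-21*.094+y*.9956,z] for y in(-21,21)]
    print(z,((proj(c,X)-[120,20])*2).round().tolist())
E
```

```text
32 [[329.0, 348.0], [453.0, 348.0]]
44 [[325.0, 358.0], [457.0, 358.0]]
56 [[321.0, 369.0], [461.0, 369.0]]
```

Both courses are there (rows 348 to 369 match 24 mm). Lowering the cap.

>>> move_arm(fingers=[0, 0, 0, 0, 0, 0, 50, 50, 50, 50], travel=[[0.3, -0.6, 9], [0.3, -0.6, 16], [0.3, -0.6, 21], [0.3, -0.6, 25], [0.3, -0.6, 27.5], [0.3, -0.6, 28.5], [0.3, -0.6, 28.5], [0.3, -0.6, 28.5], [0.3, -0.6, 28.5], [0.3, -0.6, 28.5]], dr=[[0, 0, 0], [0, 0, 0], [0, 0, 0], [0, 0, 0], [0, 0, 0], [0, 0, 0], [0, 0, 0], [0, 0, 0], [0, 0, 0], [0, 0, 0]])

```text
clock: 30.25
position: [505.9, 43.1, 235.2]
ee_rot: [-0.047, 0.999, -0.0, -0.0]
contact_force: [-0.0, 0.4, -0.2]
gripper_width: 50.0
grasp_force: 0.0
```

>>> move_arm(fingers=[50, 50, 50, 50, 50, 50], travel=[[0, 0, -15], [0, 0, -40], [0, 0, -80], [0, 0, -120], [0, 0, -140], [0, 0, -140]], dr=[[0, 0, 0], [0, 0, 0], [0, 0, 0], [0, 0, 0], [0, 0, 0], [0, 0, 0]])

```text
clock: 30.85
position: [506.5, 43.2, 378.9]
ee_rot: [-0.047, 0.999, 0.001, 0.004]
contact_force: [1.0, 0.2, 0.1]
gripper_width: 50.0
grasp_force: 0.0
```

```bash
python3 - <<'E'
from h import *
x=np.array([506.45,43.45]);a=.094;co,si=np.cos(a),np.sin(a)
def W(p): return [x[0]+co*p[0]-si*p[1],x[1]+si*p[0]+co*p[1],p[2]]
for th in(2.1,2.0): print(th,W((70-125*np.cos(th),40,85+125*np.sin(th))))
p=W((70-125*np.cos(2.1),40,85+125*np.sin(2.1)))
plan([p[0],p[1],420],185.38)
E
```

```text
2.1 [np.float64(635.2136694761447), np.float64(95.76693403489413), np.float64(192.9011708311092)]
2.0 [np.float64(624.1752090822814), np.float64(94.7262517946774), np.float64(198.6621783532102)]
travel [-133.4, 40.3, -40.0] dr [-0.005, 0.007, -1.57]
```

>>> move_arm(fingers=[60, 60, 60, 60, 60, 60, 60, 60, 60, 60], travel=[[-10, 3, -20], [-20, 6, -40], [-35, 10, -40], [-50, 15, -40], [-65, 20, -40], [-80, 25, -40], [-95, 30, -40], [-110, 35, -40], [-125, 38, -40], [-133.4, 40.3, -40]], dr=[[0, 0, -0.14], [0, 0, -0.28], [0, 0, -0.42], [0, 0, -0.56], [0, 0, -0.7], [0, 0, -0.84], [0, 0, -0.98], [0, 0, -1.12], [0, 0, -1.26], [0, 0, -1.4]])

```text
clock: 31.85
position: [635.8, 96.1, 413.0]
ee_rot: [-0.681, 0.732, 0.001, -0.001]
contact_force: [0.1, 0.1, -0.2]
gripper_width: 60.1
grasp_force: 0.0
```

>>> move_arm(fingers=[60, 60, 60, 60, 60], travel=[[0, 0, 0], [0, 0, 0], [0, 0, 0], [0, 0, 0], [0, 0, 0]], dr=[[0, 0, -0.14], [0, 0, -0.17], [0, 0, -0.17], [0, 0, -0.17], [0, 0, -0.17]])

```text
clock: 32.35
position: [634.8, 95.6, 415.2]
ee_rot: [0.739, -0.674, -0.0, 0.0]
contact_force: [0.8, -0.3, -0.1]
gripper_width: 60.1
grasp_force: 0.0
```

```bash
python3 - <<'E'
from h import *
print(arm.read_state()["position"])
plan([635.2,95.8,348.5],185.38)
snap('pics/w16.png',k=1.25)
c=load('pics/w16.png'); print(proj(c,[[635.2,95.8,192.9]])*1.25, proj(c,[[506.5-21*(a*1-.094*b),43.5+21*(b+.094*a),68] for a,b in((-1,-1),(1,-1),(1,1),(-1,1))])*1.25)
E
```

```text
[634.77276924  95.62079219 415.23541087]
travel [-0.1, -0.5, 66.7] dr [0.0, 0.0, -0.002]
[[394.35078665 284.63286294]] [[533.46744971 156.61801091]
 [576.28391998 168.65394662]
 [564.89332464 214.71445187]
 [522.29929712 204.50033184]]
```

View pics/w16.png

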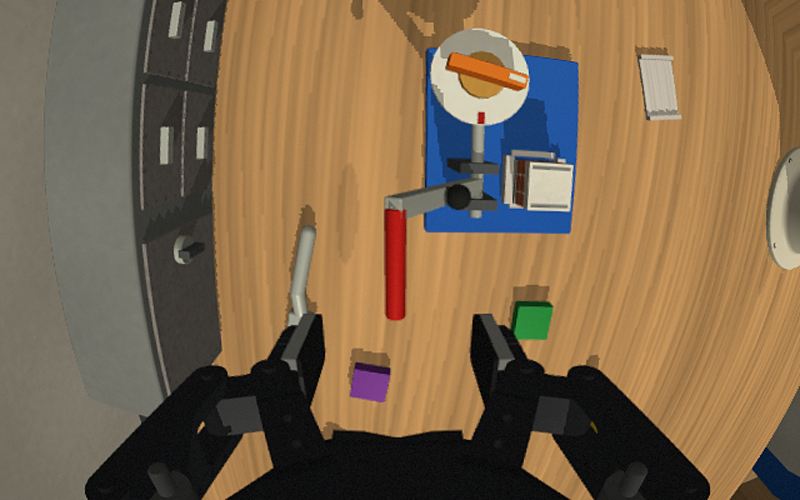

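The stack stands squarely, with the cap at (550,186). The red bar is at column 395, as predicted. Gripping it now.

>>> move_arm(fingers=[60, 60, 60, 60, 0, 0, 0, 0, 0, 0], travel=[[0, -0.5, 25], [0, -0.5, 50], [0, -0.5, 66], [0, -0.5, 66], [0, -0.5, 66], [0, -0.5, 66], [0, -0.5, 66], [0, -0.5, 66], [0, -0.5, 66], [0, -0.5, 66]], dr=[[0, 0, 0], [0, 0, 0], [0, 0, 0], [0, 0, 0], [0, 0, 0], [0, 0, 0], [0, 0, 0], [0, 0, 0], [0, 0, 0], [0, 0, 0]])

```text
clock: 33.4
position: [635.6, 95.9, 350.7]
ee_rot: [0.739, -0.673, 0.001, -0.001]
contact_force: [-1.6, 0.3, 5.4]
gripper_width: 9.0
grasp_force: 58.6
```

>>> move_arm(fingers=[0, 0, 0, 0, 0, 0, 0, 0, 0, 0], travel=[[0, 11, -5.8], [0, 28.7, -12.3], [0, 47, -16], [0, 65.7, -17], [0, 84.3, -15.3], [0, 102.5, -10.7], [0, 120, -3.5], [0, 136, 6.2], [0, 150, 18.2], [0, 162.6, 32.3]], dr=[[0, 0, 0], [0, 0, 0], [0, 0, 0], [0, 0, 0], [0, 0, 0], [0, 0, 0], [0, 0, 0], [0, 0, 0], [0, 0, 0], [0, 0, 0]])

```text
clock: 34.4
position: [473.0, 80.9, 317.6]
ee_rot: [0.739, -0.673, 0.001, -0.002]
contact_force: [6.6, 0.1, -3.7]
gripper_width: 8.5
grasp_force: 63.4
```

>>> move_arm(fingers=[0, 0, 0, 0, 0, 0, 0, 0], travel=[[0, 6, 8], [0, 10.2, 15.7], [0, 17.9, 32.7], [0, 23, 50.8], [0, 24.6, 60.6], [0, 25, 65], [0, 25, 65], [0, 25, 65]], dr=[[0, 0, 0], [0, 0, 0], [0, 0, 0], [0, 0, 0], [0, 0, 0], [0, 0, 0], [0, 0, 0], [0, 0, 0]])

```text
clock: 35.2
position: [449.1, 78.8, 251.8]
ee_rot: [0.739, -0.674, -0.0, -0.0]
contact_force: [2.2, 5.0, -3.3]
gripper_width: 8.6
grasp_force: 64.7
```

>>> move_arm(fingers=[0, 0, 0, 40, 40, 40, 40, 40], travel=[[0, 0, 1], [0, 0.2, 2.2], [0, 0.2, 2.2], [0, 0.2, 2.2], [0, 0.2, 2.2], [0, 0.2, 2.2], [0, 0.2, 2.2], [0, 0.2, 2.2]], dr=[[0, 0, 0], [0, 0, 0], [0, 0, 0], [0, 0, 0], [0, 0, 0], [0, 0, 0], [0, 0, 0], [0, 0, 0]])

```text
clock: 36.0
position: [448.3, 78.1, 249.8]
ee_rot: [0.739, -0.674, -0.0, 0.0]
contact_force: [0.2, -0.1, 0.9]
gripper_width: 40.0
grasp_force: 0.0
```

>>> move_arm(fingers=[50, 50, 50, 50, 50, 50], travel=[[0, 0, -20], [0, 0, -60], [0, 0, -100], [0, 0, -130], [0, 0, -130], [0, 0, -130]], dr=[[0, 0, 0], [0, 0, 0], [0, 0, 0], [0, 0, 0], [0, 0, 0], [0, 0, 0]])

```text
clock: 36.6
position: [448.1, 78.1, 380.1]
ee_rot: [0.739, -0.674, -0.0, -0.001]
contact_force: [0.3, -0.8, -0.4]
gripper_width: 50.2
grasp_force: 0.0
```

```bash
python3 - <<'E'
from h import *
print(arm.read_state()["position"])
snap('pics/w17.png',crop=(80,0,480,300),k=2)
x=np.array([506.45,43.45]);a=.094;co,si=np.cos(a),np.sin(a)
W=lambda p:np.array([x[0]+co*p[0]-si*p[1],x[1]+si*p[0]+co*p[1],p[2]])
c=load('pics/w17.png')
print("collar",W((70,-85,123)),"px axis/cap corners",((proj(c,[W((70,-85,123)),*[W((i,j,68)) for i in(-21,21) for j in(-21,21)]])-[80,0])*2).round().tolist())
E
```

```text
[448.07904347  78.13372377 380.14647801]
collar [584.11920624 -34.6044323  123.        ] px axis/cap corners [[154.0, 116.0], [399.0, 255.0], [401.0, 345.0], [309.0, 258.0], [313.0, 346.0]]
```

View pics/w17.png

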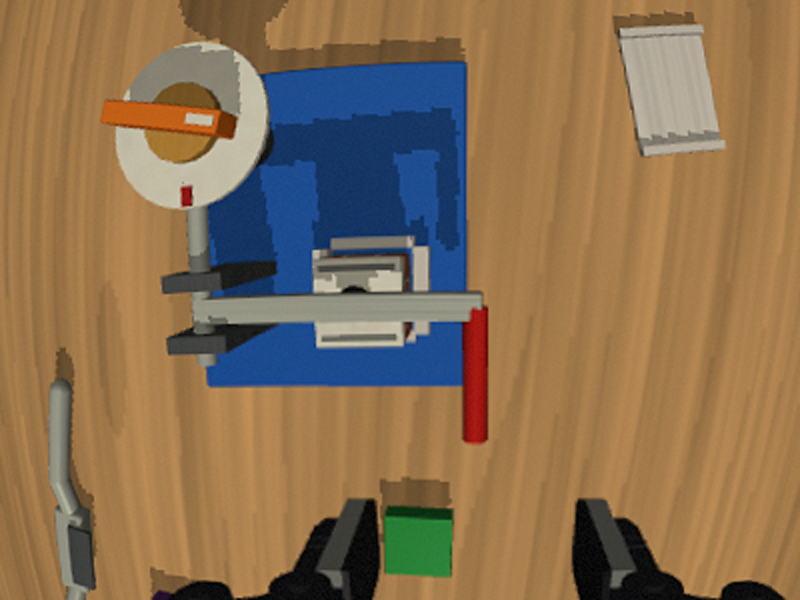

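The lever rests on the cap, and the collar bar lies from (103,112) to (235,126) with its white pointer to the right (-x).

```bash
python3 - <<'E'
from h import *
c=load('pics/w17.png')
im=cv2.imread('pics/w17.png')[:,:,::-1].copy()
k=max(seg(im[:200,:300],(5,200,170),(13,255,255))[0],key=lambda a:a.sum())
cn,_=cv2.findContours(k,cv2.RETR_EXTERNAL,cv2.CHAIN_APPROX_NONE)
r=cv2.minAreaRect(max(cn,key=cv2.contourArea));print(r)
b=cv2.boxPoints(r);print(b)
X=onz(c,b/2+[80,0],121);print(X.round(1))
m=onz(c,np.array([[103.5,111],[234.5,127]])/2+[80,0],123);d=m[0]-m[1];print(m.round(1),np.linalg.norm(d),np.degrees(np.arctan2(d[1],d[0])))
print(X.mean(0))
phi=5.38-np.degrees(np.arctan2(d[1],d[0]));print("phi",phi)
plan([584.1,-34.6,330],275.38-phi)
E
```

```text
((159.94287109375, 116.0826416015625), (116.94911193847656, 23.514713287353516), 5.599339485168457)
[[100.60014  122.07845 ]
 [102.894516  98.67594 ]
 [219.2856   110.08683 ]
 [216.99123  133.48935 ]]
[[611.6 -34.3 121. ]
 [611.6 -44.3 121. ]
 [555.9 -35.8 121. ]
 [555.9 -26.5 121. ]]
[[609.3 -38.6 123. ]
 [547.9 -28.6 123. ]] 62.187712696128365 -9.21827701405808
[583.75532435 -35.2440222  121.        ]
phi 14.59827701405808
travel [124.8, -125.2, 49.0] dr [0.001, 0.001, -1.317]
```

>>> move_arm(fingers=[50, 50, 50, 50, 50, 50, 50, 50, 50, 50], travel=[[12, -12, 0], [25, -25, 0], [37, -37, 0], [50, -50, 0], [62, -62, 0], [75, -75, 0], [87, -87, 10], [100, -100, 20], [112, -112, 35], [124.8, -125.2, 49]], dr=[[0, 0, -0.132], [0, 0, -0.264], [0, 0, -0.395], [0, 0, -0.527], [0, 0, -0.659], [0, 0, -0.79], [0, 0, -0.922], [0, 0, -1.054], [0, 0, -1.185], [0, 0, -1.317]])

```text
clock: 37.65
position: [584.7, -34.9, 328.1]
ee_rot: [0.997, -0.078, -0.002, 0.0]
contact_force: [0.8, 0.0, -0.6]
gripper_width: 49.9
grasp_force: 0.0
```

>>> move_arm(fingers=[50, 50, 50, 50], travel=[[0, 0, 0], [0, 0, 0], [0, 0, 0], [0, 0, 0]], dr=[[0, 0, 0], [0, 0, 0], [0, 0, 0], [0, 0, 0]])

```text
clock: 38.05
position: [584.4, -33.9, 331.3]
ee_rot: [0.997, -0.08, 0.0, -0.0]
contact_force: [-0.8, 0.8, 0.1]
gripper_width: 50.0
grasp_force: 0.0
```

```bash
python3 - <<'E'
from h import *
s=arm.read_state();print(s["position"],s["joints"].round(2))
c=cam("wrist");im=arm.get_image("wrist");cv2.imwrite("pics/w18.png",im[:,:,::-1])
k=max(seg(im,(5,190,120),(14,255,255),60)[0],key=lambda a:a.sum());ys,xs=np.nonzero(k)
cn,_=cv2.findContours(k,cv2.RETR_EXTERNAL,cv2.CHAIN_APPROX_NONE);r=cv2.minAreaRect(max(cn,key=cv2.contourArea));print(k.sum(),r)
print(proj(c,[[584.1,-34.6,123]]),onz(c,[[xs.mean(),ys.mean()]],123))
plan([584.1,-34.8,281],261)
E
```

```text
[584.36823105 -33.8750847  331.34624343] [ 0.22  0.38 -0.2   0.   -0.99  1.19]
1124 ((321.0, 233.5), (81.0, 16.0), 90.0)
[[319.70030798 235.79672813]] [[588.89245635 -36.10358578 123.        ]]
travel [-0.2, 1.0, 50.5] dr [-0.0, -0.001, -0.004]
```

>>> move_arm(fingers=[50, 50, 50, 50, 0, 0, 0, 0, 0, 0], travel=[[0, 0.5, 20], [0, 0.8, 38], [0, 0.8, 50], [0, 0.8, 50], [0, 0.8, 50], [0, 0.8, 50], [0, 0.8, 50], [0, 0.8, 50], [0, 0.8, 50], [0, 0.8, 50]], dr=[[0, 0, 0], [0, 0, 0], [0, 0, 0], [0, 0, 0], [0, 0, 0], [0, 0, 0], [0, 0, 0], [0, 0, 0], [0, 0, 0], [0, 0, 0]])

```text
clock: 39.1
position: [584.8, -35.8, 282.1]
ee_rot: [0.997, -0.08, 0.001, 0.001]
contact_force: [-1.5, -6.1, 5.8]
gripper_width: 8.5
grasp_force: 60.8
```

>>> move_arm(fingers=[0, 0, 0, 0, 0, 0, 0, 0, 0, 0], travel=[[0, 0, 0], [0, 0, 0], [0, 0, 0], [0, 0, 0], [0, 0, 0], [0, 0, 0], [0, 0, 0], [0, 0, 0], [0, 0, 0], [0, 0, 0]], dr=[[0, 0, 0.1], [0, 0, 0.2], [0, 0, 0.3], [0, 0, 0.4], [0, 0, 0.5], [0, 0, 0.6], [0, 0, 0.7], [0, 0, 0.8], [0, 0, 0.9], [0, 0, 1.0]])

```text
clock: 40.1
position: [584.7, -36.0, 282.1]
ee_rot: [0.835, -0.55, 0.001, 0.0]
contact_force: [-0.6, -7.3, 5.8]
gripper_width: 8.2
grasp_force: 60.8
```

>>> move_arm(fingers=[0, 0, 0, 0, 0, 0, 0], travel=[[0, 0, 0], [0, 0, 0], [0, 0, 0], [0, 0, 0], [0, 0, 0], [0, 0, 0], [0, 0, 0]], dr=[[0, 0, 0.1], [0, 0, 0.2], [0, 0, 0.28], [0, 0, 0.32], [0, 0, 0.33], [0, 0, 0.33], [0, 0, 0.33]])

```text
clock: 40.8
position: [584.6, -36.1, 282.1]
ee_rot: [0.735, -0.678, 0.001, 0.001]
contact_force: [-1.9, -6.0, 6.2]
gripper_width: 8.5
grasp_force: 60.9
```

```bash
python3 - <<'E'
from h import *
s=arm.read_state();y=R.from_quat(s["ee_rot"]).as_matrix()[:,1];print(np.degrees(np.arctan2(y[1],y[0]))%360,s["wrist_torque"])
E
```

```text
184.62143001437843 [-1.9256711   0.4438416   0.14839148]
```

>>> move_arm(fingers=[50, 50, 50, 50, 50, 50, 50, 50, 50, 50], travel=[[0, 0, 0], [0, 0, 0], [0, 0, 0], [0, 0, -15], [0, 0, -40], [0, 0, -70], [0, -10, -110], [-20, 10, -125], [-40, 20, -125], [-40, 20, -125]], dr=[[0, 0, 0], [0, 0, 0], [0, 0, 0], [0, 0, 0], [0, 0, 0], [0, 0, 0], [0, 0, 0], [0, 0, 0], [0, 0, 0], [0, 0, 0]])

```text
clock: 41.8
position: [560.4, 4.8, 406.7]
ee_rot: [0.736, -0.677, 0.0, -0.001]
contact_force: [0.5, 0.3, 1.1]
gripper_width: 49.9
grasp_force: 0.0
```

>>> move_arm(fingers=[50, 50, 50, 50], travel=[[-50, 30, 0], [-90, 50, 0], [-90, 50, 0], [-90, 50, 0]], dr=[[0, 0, 0], [0, 0, 0], [0, 0, 0], [0, 0, 0]])

```text
clock: 42.2
position: [504.2, 89.9, 405.7]
ee_rot: [0.736, -0.677, 0.0, -0.0]
contact_force: [0.5, -0.3, -0.7]
gripper_width: 49.8
grasp_force: 0.0
```

```bash
python3 - <<'E'
from h import *
print(arm.read_state()["position"],arm.read_state()["clock"])
snap('pics/w19.png',crop=(80,0,480,300),k=2)
E
```

```text
[504.20113818  89.9027299  405.73428303] 42.2
```

View pics/w19.png

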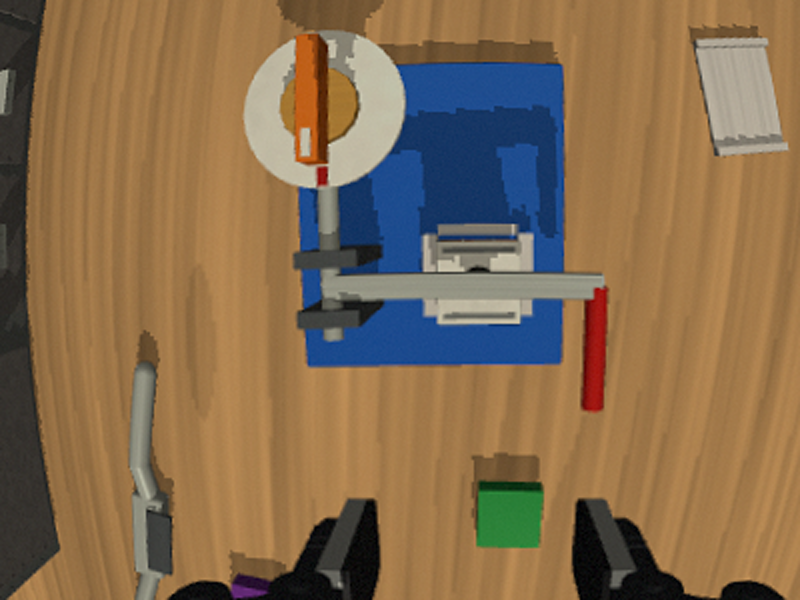

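The collar wing now lies along y with its pointer at the red mark (320,175). The lever rests on the cap and the stack stands square in the pocket.

```bash
python3 -c "
from bench import arm
print(arm.job_done())"
```

```text
the job is handed in; nothing more can be done
None
```

I stacked the chimney in the pocket (plinth, two courses, cap), shut the lever on it, turned the collar to its red mark and handed the job in at 42 s; the last picture looked right, but no verdict came back.

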